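Make up a guitar hardware kit from the jack crate and blank magazine

TASK

Make up the hardware kit in the plywood tray: pick every gold jack out of the blue crate and put it in the tray's compartment farther from the robot, leaving all the silver ones in the crate, and draw three rosewood blanks from the bottom of the magazine with its red-handled pusher, laying them flat (side by side or piled) in the compartment nearer the robot. The other two blanks must stay in the magazine's shaft and end up settled down at its foot, with the pusher drawn fully back. Leave the screwdriver, glue bottle and spanner where they are.

Things in the scene. Friction and masses are not known exactly. Their poses are not given: they have to be found in the camera images.
- gold_1: Gold-plated jack, to be picked. End-pin jack: turned gold barrel 12 mm thick and 46 mm long with a hexagon (17 mm across flats, 6 mm thick) near each end, so it lies level and hardly rolls. Origin at its centre, 8.5 mm above what it lies on; x along the barrel (the 12 mm waist reaches 12 mm either side of the origin). 30 g. Starts lying in the crate; may be absent this time.
- gold_2: Gold-plated jack, to be picked. End-pin jack: turned gold barrel 12 mm thick and 46 mm long with a hexagon (17 mm across flats, 6 mm thick) near each end, so it lies level and hardly rolls. Origin at its centre, 8.5 mm above what it lies on; x along the barrel (the 12 mm waist reaches 12 mm either side of the origin). 30 g. Starts lying in the crate; may be absent this time.
- gold_3: Gold-plated jack, to be picked. End-pin jack: turned gold barrel 12 mm thick and 46 mm long with a hexagon (17 mm across flats, 6 mm thick) near each end, so it lies level and hardly rolls. Origin at its centre, 8.5 mm above what it lies on; x along the barrel (the 12 mm waist reaches 12 mm either side of the origin). 30 g. Starts lying in the crate; may be absent this time.
- gold_4: Gold-plated jack, to be picked. End-pin jack: turned gold barrel 12 mm thick and 46 mm long with a hexagon (17 mm across flats, 6 mm thick) near each end, so it lies level and hardly rolls. Origin at its centre, 8.5 mm above what it lies on; x along the barrel (the 12 mm waist reaches 12 mm either side of the origin). 30 g. Starts lying in the crate; may be absent this time.
- nickel_1: Nickel (silver-grey) jack, stays in the crate. End-pin jack: turned silver-grey barrel 12 mm thick and 46 mm long with a hexagon (17 mm across flats, 6 mm thick) near each end, so it lies level and hardly rolls. Origin at its centre, 8.5 mm above what it lies on; x along the barrel (the 12 mm waist reaches 12 mm either side of the origin). 30 g.
- nickel_2: Nickel (silver-grey) jack, stays in the crate. End-pin jack: turned silver-grey barrel 12 mm thick and 46 mm long with a hexagon (17 mm across flats, 6 mm thick) near each end, so it lies level and hardly rolls. Origin at its centre, 8.5 mm above what it lies on; x along the barrel (the 12 mm waist reaches 12 mm either side of the origin). 30 g.
- nickel_3: Nickel (silver-grey) jack, stays in the crate. End-pin jack: turned silver-grey barrel 12 mm thick and 46 mm long with a hexagon (17 mm across flats, 6 mm thick) near each end, so it lies level and hardly rolls. Origin at its centre, 8.5 mm above what it lies on; x along the barrel (the 12 mm waist reaches 12 mm either side of the origin). 30 g.
- nickel_4: Nickel (silver-grey) jack, stays in the crate. End-pin jack: turned silver-grey barrel 12 mm thick and 46 mm long with a hexagon (17 mm across flats, 6 mm thick) near each end, so it lies level and hardly rolls. Origin at its centre, 8.5 mm above what it lies on; x along the barrel (the 12 mm waist reaches 12 mm either side of the origin). 30 g.
- blank_1: Rosewood blank, dark brown slab 36 (x) x 60 (y) x 10 mm (z), 30 g; the lowest in the magazine at the start. Origin at the centre of its underside.
- blank_2: Rosewood blank, dark brown slab 36 (x) x 60 (y) x 10 mm (z), 30 g; second from below at the start. Origin at the centre of its underside.
- blank_3: Rosewood blank, dark brown slab 36 (x) x 60 (y) x 10 mm (z), 30 g; third from below at the start. Origin at the centre of its underside.
- blank_4: Rosewood blank, dark brown slab 36 (x) x 60 (y) x 10 mm (z), 30 g; fourth from below at the start. Origin at the centre of its underside.
- blank_5: Rosewood blank, dark brown slab 36 (x) x 60 (y) x 10 mm (z), 30 g; top of the stack at the start. Origin at the centre of its underside.
- crate: Blue open crate, fixed to the table, 270 (x) x 200 (y) x 45 mm high, walls and floor 5 mm thick; holds the mixed jacks. Origin at the centre of its underside.
- tray: Plywood kit tray, fixed, 220 (x) x 130 (y) x 28 mm high, walls and floor 4 mm, divided by one wall across its middle into two compartments of 104 (x) x 122 mm (y). Origin at the centre of its underside.
- tray_blanks (a point): Centre of the floor of the tray's compartment for blanks (the tray's -x half, nearer the robot); axes as the tray's; the floor is 4 mm above the table.
- tray_jacks (a point): Centre of the floor of the tray's compartment for jacks (the tray's +x half, farther from the robot); axes as the tray's; the floor is 4 mm above the table.
- magazine: Gravity magazine, fixed: green base plate 64 (x) x 270 (y) x 12 mm (z) with an open-topped aluminium shaft, 49 (x) x 73 mm (y) outside, its top 64 mm above the table, holding five blanks in a stack. A 14 mm high slot under the shaft's +y wall lets only the lowest blank out, along +y, onto the open end of the base plate; a lip 6 mm high ends the plate. Origin at the centre of the base plate's underside.
- stack_foot (a point): Centre of the underside of the lowest blank in the shaft, 12 mm above the table; axes as the magazine's.
- pusher (a joint): Travel of the magazine's pusher in m: 0 fully back, 0.075 fully in (along the magazine's +y). An 8 mm high tongue with a red handle; it stays where it is left and moves with 1 to 2 N. The first 3 mm are idle; fully in, the lowest blank lies clear of the shaft, its centre about 72 mm from stack_foot along +y, and the blanks above ride on the tongue. They drop by one when the pusher is fully back again.
- pusher_grip (a point): Centre of the top face of the red pusher handle, an upright post 16 x 16 mm, 55 mm tall, its top 75 mm above the table; it moves with the pusher. At rest it is 135 mm from stack_foot on the magazine's -y side.
- screwdriver: Bystander: screwdriver, 180 mm, lying beyond the tray.
- glue: Bystander: yellow glue bottle, 44 mm thick, 100 mm tall, standing beyond the tray.
- spanner: Bystander: spanner, 150 mm, lying between the robot and the tray.

How it is judged (in metres and radians):
At the end, for the whole second after the job is handed in: Gold jacks at rest in the far compartment; blank_1 to blank_3 flat (0.15 rad) and at rest in the near one; blank_4 on the shaft foot and blank_5 on it, within 6 mm of its axis; pusher within 6 mm of fully back; silver jacks in the crate (x of gold_1 in the frame of tray_jacks between -0.052 and 0.052 m and y of gold_1 in the frame of tray_jacks between -0.061 and 0.061 m and height (world z) of each of gold_1, gold_2, gold_3, gold_4 below 0.042 m and linear speed of each of gold_1, gold_2, gold_3, gold_4, blank_1, blank_2, blank_3 below 0.03 m/s and x of gold_2 in the frame of tray_jacks between -0.052 and 0.052 m and y of gold_2 in the frame of tray_jacks between -0.061 and 0.061 m and x of gold_3 in the frame of tray_jacks between -0.052 and 0.052 m and y of gold_3 in the frame of tray_jacks between -0.061 and 0.061 m and x of gold_4 in the frame of tray_jacks between -0.052 and 0.052 m and y of gold_4 in the frame of tray_jacks between -0.061 and 0.061 m and x of blank_1 in the frame of tray_blanks between -0.052 and 0.052 m and y of blank_1 in the frame of tray_blanks between -0.061 and 0.061 m and height (world z) of each of blank_1, blank_2, blank_3 below 0.046 m and angle between the z axis of each of blank_1, blank_2, blank_3 and the z axis of tray, either way round below 0.15 rad and x of blank_2 in the frame of tray_blanks between -0.052 and 0.052 m and y of blank_2 in the frame of tray_blanks between -0.061 and 0.061 m and x of blank_3 in the frame of tray_blanks between -0.052 and 0.052 m and y of blank_3 in the frame of tray_blanks between -0.061 and 0.061 m and horizontal distance between each of blank_4, blank_5 and stack_foot below 0.006 m and z of blank_4 in the frame of stack_foot below 0.004 m and z of blank_5 in the frame of stack_foot below 0.014 m and value of joint pusher below 0.006 m and x of nickel_1 in the frame of crate between -0.13 and 0.13 m and y of nickel_1 in the frame of crate between -0.095 and 0.095 m and height (world z) of each of nickel_1, nickel_2, nickel_3, nickel_4 below 0.045 m and x of nickel_2 in the frame of crate between -0.13 and 0.13 m and y of nickel_2 in the frame of crate between -0.095 and 0.095 m and x of nickel_3 in the frame of crate between -0.13 and 0.13 m and y of nickel_3 in the frame of crate between -0.095 and 0.095 m and x of nickel_4 in the frame of crate between -0.13 and 0.13 m and y of nickel_4 in the frame of crate between -0.095 and 0.095 m); the robot touches nothing.
It fails at once if the fourth or the fifth (top) blank leaves the magazine (horizontal distance between any of blank_4, blank_5 and stack_foot above 0.02 m or height (world z) of any of blank_4, blank_5 above 0.075 m).
It fails at once if a bystander (screwdriver, glue bottle, spanner) is moved by more than 40 mm (distance of any of screwdriver, glue, spanner from where it was at the start of the episode above 0.04 m).
Of gold_1, gold_2, gold_3, gold_4 only 2 to 4 are there at a start; the rules pass over those that are not, and their reading is None.
At some moment in a run one of gold_1, gold_2, gold_3, gold_4 may be knocked a few centimetres aside while the robot is not near it.
Once in a run the grip may slacken for a moment while it holds something.
It also fails if it takes over 210 s, if anything falls off the work surface, if the arm or the gripper's body presses on something with over 40 N, if the wrist force passes 120 N, or if a joint passes its speed limit or range.

ROBOT

A 6-joint arm with a two-finger parallel gripper is mounted at the origin on the work surface. World frame = base frame: x ahead of the robot, y to its left, z up, the work surface at z = 0. Lengths are in m, angles in degrees, forces in N, time in s.
With the tool pointing down it reaches from about 0.3 to 0.95 m from the base axis. Payload 3.1 kg.
Tool frame: the origin (TCP) lies midway between the tips of the shut fingers; the grasp point (between the pads) lies 19 mm behind it; x points along the fingers, y is the direction in which the jaws open and shut, and the axes are right-handed (so a half turn about x gives the same grasp; the last joint's range is limited). The gripper opens to 85 mm and grips with 20 to 120 N. Pads are 22 mm wide; open, the fingers measure 114 mm over their backs; the gripper's body (76 mm by 85 mm) begins 54 mm behind the grasp point. The pads swing forward as they close: fully open they stand 13 mm farther back than shut.
Start: joints at [59.261, 17.653, 93.61, -0, 68.738, -3.994], TCP at [0.281, 0.558, 0.231] pointing down, gripper open.
Joint ranges: [-175.34, 175.34], [-45.06, 112.39], [2.9, 150.54], [-68.45, 248.45], [3.09, 151.38], [-168.51, 168.51]. Speed limits (degrees/s): [159.86, 159.86, 180, 180, 180, 180].

INTERFACE

Orientations are given as [roll, pitch, yaw] about the fixed x, y, z axes, in that order (R = Rz(yaw) Ry(pitch) Rx(roll)).
In Python, from bench import bot gives the robot as it stands.
- The arm moves only by the tool carry_out, never from a script. Its argument "rows" is a list of rows, each a list of 3 entries, a list of its own where there are three numbers: the shift along the tool's x, y, z in mm, then the turn about the tool's x in rad, then the closure, from 0 (fully open) to 1 (shut). A call has 1 to 20 rows; each row shifts and turns the pose as measured when the row begins, along the tool's axes as they then stand; what a row does not reach is not made up. A row lasts 1/12 s, in which the tool goes at most 41.7 mm and 7.16 degrees, less where a joint would pass 70% of its speed; a pose out of reach is approached as far as the arm can. A call is refused whole if a number of a shift passes 41.7 or a number of a turn 0.125, either way. A call with a gripper value outside its range is refused whole. The fingers move at their own pace and stop on an object; the grip force is fixed at half the most. Time passes only in rows, so rows that do not move let the fingers close. It gives the time, the measured TCP pose, the force and the opening at its end, in the units of the state.
- bot.get_obs(): the state, without advancing time (a new reading comes with each control period).
- bot.camera(name): name is "scene" or "top" or "wrist"; returns a dict with "img" (400x640x3 uint8, red, green, blue), "fx", "fy", "cx", "cy" (pixels), "D" ([k1, k2, p1, p2, k3] as OpenCV has them; the pictures are not rectified), "view" (4x4, takes a point from world to camera coordinates); the wrist camera has in their place "tool_from_camera" (4x4, takes a point from camera to tool coordinates, whose origin is the TCP and whose axes are the tool frame's). Camera axes: x right, y down, z forward; pixel columns grow to the right and rows downward; lengths in m; the calibration is good to about 2 mm. A picture is of the moment at which its call begins: read the wrist's pose just before it. There is no depth.
- bot.finish_job(): hands the job in, once; it reports no verdict.
The state is a dict: "clock": time; "joint_pos": joint angles; "qd": joint speeds; "joint_efforts": joint torques, N m; "ee_pos": TCP position; "orientation": TCP orientation; "force": force on the tool from outside, world axes, zero at the start; "ft_torque": the same for the moment, N m; "width": finger opening in m.
Only numpy, scipy, OpenCV 4.12 (cv2) and the standard library are available. Lean on these libraries where they do the work, as an engineer would, in place of code of your own. Each camera call takes 0.05 s, during which the arm holds its last target.

## Working session

There is one attempt and no reset: what is moved stays moved. The work goes in short steps, Python scripts to look and compute and a tool call to move; the robot and the scene stay as the last step left them, time stands still between calls to the robot, and variables do not carry over. Pictures are saved under pics/ and viewed, and the job is handed in when it is done.

Besides the shell and the picture viewer there is one more tool, called after "Emit:" by a JSON object that holds its "api" and its "payload". carry_out: Moves the arm, as the interface text tells. Its arguments: {"type":"object","properties":{"rows":{"type":"array"}},"required":["rows"]}

```bash
ls; mkdir -p pics
python3 - <<'E'
from bench import bot
import cv2
o=bot.get_obs();print(o)
for n in("scene","top","wrist"):
    c=bot.camera(n);cv2.imwrite(f"pics/{n}0.png",c["img"][:,:,::-1])
    print(n,{k:v for k,v in c.items() if k!="img"})
E
```

```text
pics
{'clock': 0.0, 'joint_pos': array([ 5.92614357e+01,  1.77057050e+01,  9.36897025e+01, -1.02569765e-03,
        6.87388780e+01, -3.99436351e+00]), 'qd': array([ 0.00846134,  0.10301953, -0.01404668, -0.05473344,  0.00678282,
        0.00815695]), 'joint_efforts': array([-9.45524080e-04, -4.15265572e+01, -2.76658452e+01, -2.63976199e-04,
        1.04586140e-02, -2.04382772e-06]), 'ee_pos': array([0.28086561, 0.55740375, 0.23003254]), 'orientation': array([ -93.58689395,   89.86571106, -120.33072165]), 'force': array([ 0.08497173,  0.67753912, -0.06720021]), 'ft_torque': array([-0.01522552, -0.03829465,  0.00803023]), 'width': 0.08520742492204854}
scene {'fx': 491.6552083885449, 'fy': 491.6552083885449, 'cx': 317.24584126616145, 'cy': 196.18167397566575, 'D': array([-0.07307077,  0.        ,  0.        ,  0.        ,  0.        ]), 'view': array([[-0.39537179,  0.91849505, -0.00692759,  0.26946666],
       [ 0.6885837 ,  0.2913967 , -0.66403347, -0.32496971],
       [-0.60789278, -0.26731033, -0.74767075,  1.44980007],
       [ 0.        ,  0.        ,  0.        ,  1.        ]])}

[... 287 characters left out ...]
, -0.21329238,  0.57862041],
       [ 0.21308998,  0.00967683, -0.97698466,  0.81088293],
       [ 0.        ,  0.        ,  0.        ,  1.        ]])}
wrist {'fx': 299.1641740711757, 'fy': 299.1641740711757, 'cx': 319.246846794462, 'cy': 198.39432636184927, 'D': array([-0.04005932,  0.        ,  0.        ,  0.        ,  0.        ]), 'tool_from_camera': array([[-1.18605570e-03, -3.01590855e-01,  9.53436704e-01,
        -1.42501937e-01],
       [ 9.99999244e-01, -4.75551400e-05,  1.22893591e-03,
         2.66296929e-04],
       [-3.25295017e-04,  9.53437441e-01,  3.01590684e-01,
        -7.76266665e-02],
       [ 0.00000000e+00,  0.00000000e+00,  0.00000000e+00,
         1.00000000e+00]])}
```

View pics/scene0.png

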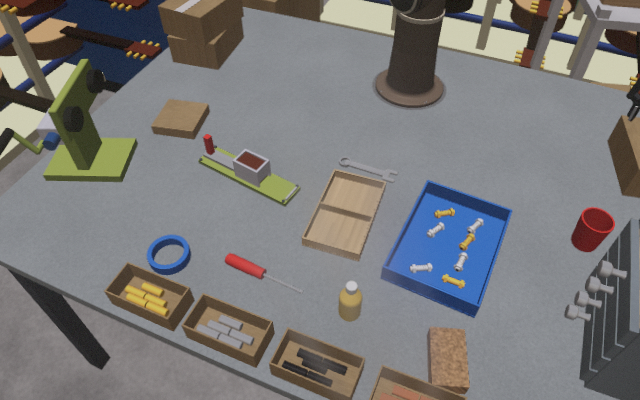

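View pics/top0.png

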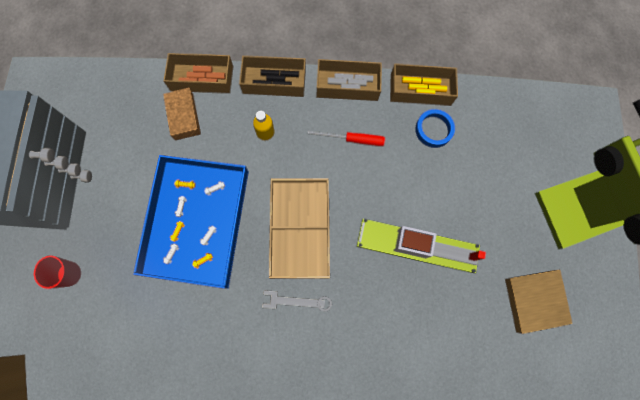

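View pics/wrist0.png

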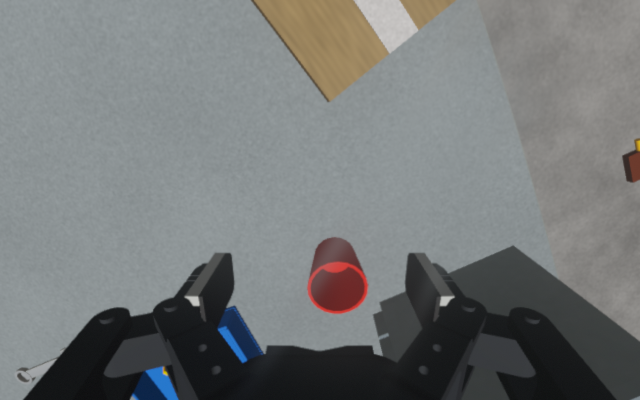

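The scene and top pictures agree: three gold jacks (top (184,184), (176,231), (203,261)) and four silver in the crate. The tray is near top (300,228), and the magazine is at about (418,245) with its handle at (477,255). Next I'll enlarge the crops and build helpers.

```bash
cat > h.py <<'E'
from bench import bot
import numpy as np, cv2
from scipy.spatial.transform import Rotation as Ro
def tcpT(o):
    T=np.eye(4);T[:3,:3]=Ro.from_euler('xyz',o['orientation'],degrees=True).as_matrix();T[:3,3]=o['ee_pos'];return T
def cw(c,o=None):  # world from camera
    if 'view' in c: return np.linalg.inv(c['view'])
    return tcpT(o)@c['tool_from_camera']
def K(c): return np.array([[c['fx'],0,c['cx']],[0,c['fy'],c['cy']],[0,0,1.]])
def ray(c,uv,z,o=None):
    uv=np.array(uv,float).reshape(-1,1,2)
    p=cv2.undistortPoints(uv,K(c),c['D']).reshape(-1,2)
    W=cw(c,o);d=np.c_[p,np.ones(len(p))]@W[:3,:3].T
    z=np.broadcast_to(z,len(p))
    return W[:3,3]+d*((z-W[2,3])/d[:,2])[:,None]
def proj(c,P,o=None):
    V=np.linalg.inv(cw(c,o));P=np.array(P,float).reshape(-1,3)
    return cv2.projectPoints(P,cv2.Rodrigues(V[:3,:3])[0],V[:3,3],K(c),c['D'])[0].reshape(-1,2)
def crop(c,name,x0,y0,x1,y1,s):
    im=cv2.resize(c['img'][y0:y1,x0:x1,::-1],None,fx=s,fy=s,interpolation=cv2.INTER_CUBIC)
    cv2.imwrite('pics/'+name+'.png',im)
E
python3 - <<'E'
from h import *
c=bot.camera('top')
crop(c,'t1',130,150,260,295,4);crop(c,'t2',255,170,335,285,5);crop(c,'t3',350,210,495,280,5)
E
```

```text
(no output)
```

View pics/t1.png

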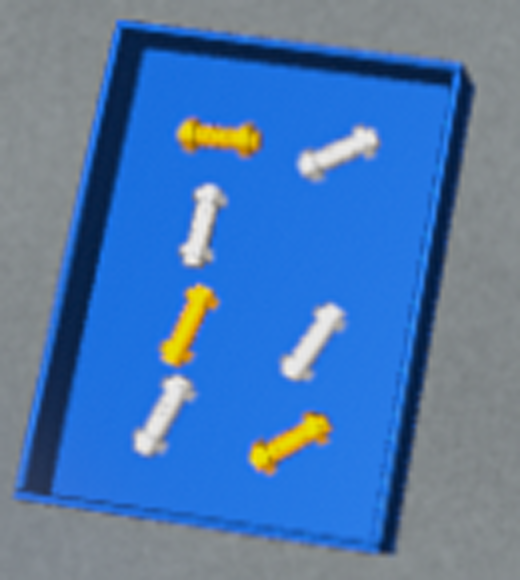

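View pics/t2.png

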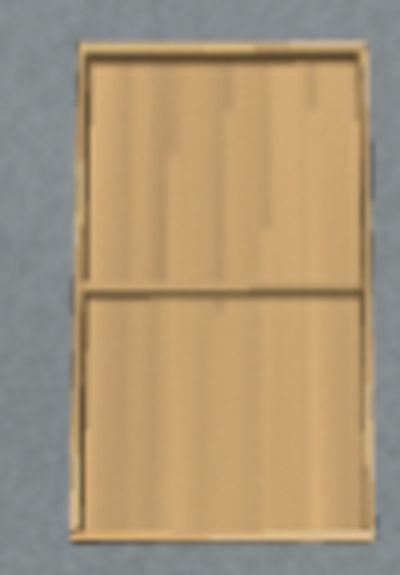

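View pics/t3.png

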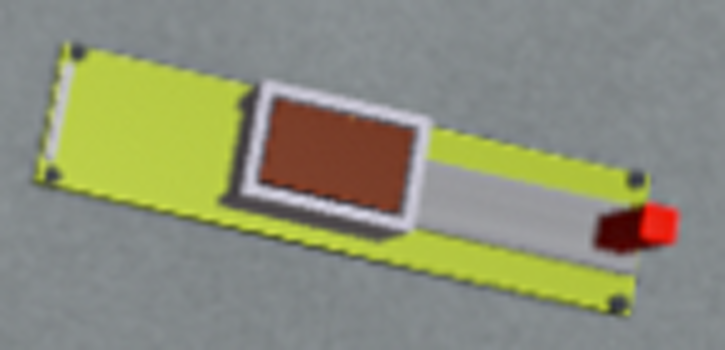

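```bash
cat > m1.py <<'E'
from h import *
c=bot.camera('top')
def cv(p,x0,y0,s): return (np.array(p,float)+.5)/s-.5+np.array([x0,y0])
def rect(n,p,z,x0,y0,s):
    P=ray(c,cv(p,x0,y0,s),z)[:,:2];d=np.linalg.norm(P-np.roll(P,-1,0),axis=1)
    e1=P[1]-P[0]+P[2]-P[3]
    print(n,'ctr',P.mean(0).round(4),'sides',d.round(4),'ang e01',np.degrees(np.arctan2(e1[1],e1[0])).round(1));print(P.round(4).tolist())
rect('crate',[(118,22),(470,66),(392,552),(17,497)],.045,130,150,4)
rect('tray',[(80,42),(368,44),(374,540),(70,538)],.028,255,170,5)
rect('plate',[(65,42),(649,175),(630,315),(36,182)],.012,350,210,5)
rect('shaft',[(265,80),(432,117),(411,230),(242,195)],.064,350,210,5)
rect('handle',[(648,204),(679,208),(672,246),(640,240)],.075,350,210,5)
J=dict(gA=[(185,135),(252,139)],gB=[(204,294),(175,355)],gC=[(320,424),(262,461)],n1=[(310,163),(370,140)],n2=[(208,193),(196,257)],n3=[(329,314),(295,370)],n4=[(178,385),(149,444)])
for k,p in J.items():
    P=ray(c,cv(p,130,150,4),.0135);d=P[1]-P[0]
    print(k,P.mean(0).round(4),np.linalg.norm(d).round(4),np.degrees(np.arctan2(d[1],d[0])).round(1)%180)
o=bot.get_obs();print(tcpT(o).round(3))
E
python3 m1.py
```

```text
crate ctr [0.5361 0.2376] sides [0.2021 0.2661 0.2041 0.2666] ang e01 -94.2
[[0.6765, 0.3293], [0.6614, 0.1277], [0.3959, 0.1449], [0.4105, 0.3485]]
tray ctr [0.536  0.0047] sides [0.1288 0.2188 0.1294 0.219 ] ang e01 -87.0
[[0.6419, 0.0756], [0.6485, -0.053], [0.4301, -0.0664], [0.4233, 0.0628]]
plate ctr [ 0.5118 -0.2617] sides [0.2682 0.0634 0.269  0.0642] ang e01 -99.7
[[0.5661, -0.1347], [0.5205, -0.399], [0.4579, -0.3891], [0.5028, -0.1239]]
shaft ctr [ 0.5147 -0.2444] sides [0.0721 0.0488 0.072  0.0498] ang e01 -99.0
[[0.5448, -0.2133], [0.533, -0.2844], [0.485, -0.2755], [0.4959, -0.2043]]
handle ctr [ 0.4914 -0.3773] sides [0.0133 0.0163 0.0137 0.0156] ang e01 -96.0
[[0.4996, -0.3724], [0.4986, -0.3857], [0.4827, -0.3823], [0.4845, -0.3687]]
gA [0.621  0.2737 0.0135] 0.0391 89.7
gB [0.5127 0.2767 0.0135] 0.0372 160.9
gC [0.4512 0.2124 0.0135] 0.0373 126.6
n1 [0.6165 0.2027 0.0135] 0.0363 115.1
n2 [0.5695 0.2767 0.0135] 0.0372 176.5
n3 [0.5072 0.2067 0.0135] 0.0359 154.2
n4 [0.4618 0.2852 0.0135] 0.0356 159.8
[[-0.001  0.45   0.893  0.281]
 [-0.001  0.893 -0.45   0.558]
 [-1.    -0.001 -0.     0.231]
 [ 0.     0.     0.     1.   ]]
```

```bash
cat >> h.py <<'E'
def psi(o):
    T=tcpT(o);return np.degrees(np.arctan2(T[1,1],T[0,1]))
def plan(x,y,z,ps=None):
    o=bot.get_obs();p=psi(o)
    t=0
    if ps is not None:
        t=(p-ps+90)%180-90   # shortest equivalent (half-turn symmetric)
    q=np.radians(p-t);d=np.array([x,y,z])-o['ee_pos']
    sh=[-d[2],d[0]*np.cos(q)+d[1]*np.sin(q),d[0]*np.sin(q)-d[1]*np.cos(q)]
    print('now',o['ee_pos'].round(4),'psi',p.round(1),'j6',o['joint_pos'][5].round(1),'w',round(o['width'],4),'t',round(o['clock'],1),'| turn rad',np.radians(t).round(3),'then shift mm',(np.array(sh)*1000).round(1))
E
python3 -c "
from h import *
plan(.42,.25,.2,36.6)"
```

```text
now [0.2811 0.5578 0.2306] psi 63.3 j6 -4.0 w 0.0853 t 0.2 | turn rad 0.465 then shift mm [ 30.6 -72.  329.9]
```

Emit:
{"api": "carry_out", "payload": {"rows": [[[0,0,0],0.116,0.6],[[0,0,0],0.116,0.6],[[0,0,0],0.116,0.6],[[0,0,0],0.116,0.6],[[2,-6,27],0,0.6],[[3,-6,27],0,0.6],[[3,-6,27],0,0.6],[[3,-6,27],0,0.6],[[3,-6,27],0,0.6],[[3,-6,27],0,0.6],[[3,-6,27],0,0.6],[[3,-6,27],0,0.6],[[3,-6,27],0,0.6],[[3,-6,27],0,0.6],[[2,-6,27],0,0.6],[[0,-6,27],0,0.6],[[0,0,6],0,0.6],[[0,0,0],0,0.6],[[0,0,0],0,0.6]]}}

```text
clock: 1.83
ee_pos: [0.4169, 0.2347, 0.1962]
orientation: [163.2, 89.9, 108.6]
force: [-0.5, 0.8, -0.5]
width: 0.034
```

Run:
```python
from h import *
plan(.4512,.2124,.15,36.6)
o=bot.get_obs();c=bot.camera('wrist');cv2.imwrite('pics/w1.png',c['img'][:,:,::-1])
print(proj(c,[[.4512,.2124,.0135],[.5127,.2767,.0135],[.621,.2737,.0135]],o).round(0))
```

```text
now [0.4169 0.2347 0.1962] psi 35.5 j6 -11.4 w 0.034 t 1.8 | turn rad -0.02 then shift mm [46.2 14.3 38.3]
[[332. 209.]
 [409. 196.]
 [474. 247.]]
```

View pics/w1.png

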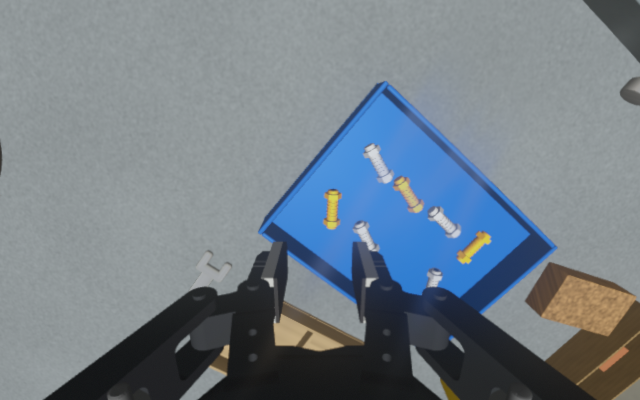

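The wrist view shows the golds at (332,209), (408,195) and (474,247), within a pixel of my projections. I'll enlarge the crop to refine them.

Run:
```python
from h import *
c=bot.camera('wrist');crop(c,'w1c',310,170,510,290,4)
```

```text
(no output)
```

View pics/w1c.png

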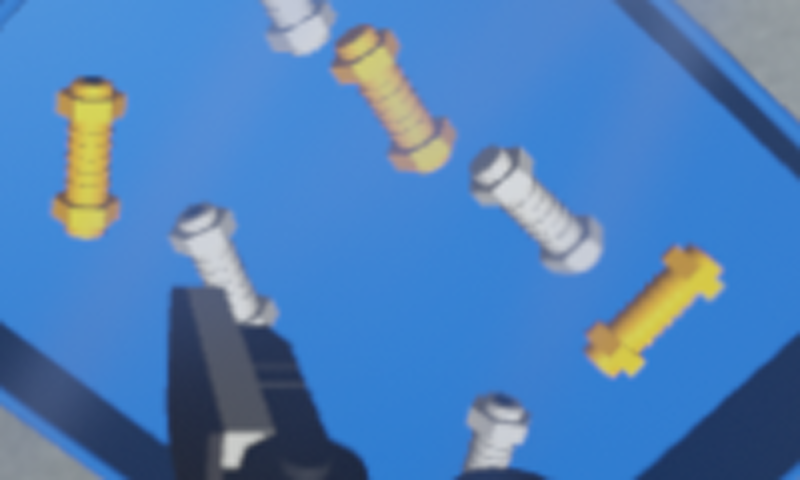

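```bash
cat > wj.py <<'E'
from h import *
def wj(P,x0,y0,s,z=.0135):
    o=bot.get_obs();c=bot.camera('wrist')
    for n,p in P.items():
        q=ray(c,(np.array(p,float)+.5)/s-.5+np.array([x0,y0]),z,o);d=q[1]-q[0]
        print(n,q.mean(0).round(4),np.linalg.norm(d).round(4),'psi',(np.degrees(np.arctan2(d[1],d[0])).round(1)-90)%180)
E
python3 - <<'E'
from wj import *
wj(dict(gC=[(92,104),(86,212)],gB=[(368,60),(423,143)],gA=[(690,273),(615,347)]),310,170,4)
plan(.4512,.2124,.06,36.6)
E
```

```text
gC [0.4509 0.2133 0.0135] 0.0331 psi 33.30000000000001
gB [0.512  0.278  0.0135] 0.0306 psi 71.7
gA [0.6196 0.2736 0.0135] 0.0314 psi 177.6
now [0.4165 0.2357 0.1963] psi 35.6 j6 -11.4 w 0.034 t 2.0 | turn rad -0.017 then shift mm [136.3  13.9  39.4]
```

Emit:
{"api": "carry_out", "payload": {"rows": [[[0,5,13],0.02,0.6],[[0,5,13],0,0.6],[[0,5,12],0,0.6],[[25,0,0],0,0.6],[[25,0,0],0,0.6],[[25,0,0],0,0.6],[[25,0,0],0,0.6],[[25,0,0],0,0.6],[[20,0,0],0,0.6],[[0,0,0],0,0.6],[[0,0,0],0,0.6]]}}

```text
clock: 2.9
ee_pos: [0.4688, 0.2129, 0.049]
orientation: [73.5, 89.1, 18.1]
force: [-0.0, -0.5, 0.3]
width: 0.034
```

Run:
```python
from h import *
plan(.451,.213,.009,34.5)
c=bot.camera('wrist');crop(c,'w2',220,160,420,340,4)
```

```text
now [0.4688 0.2129 0.049 ] psi 34.6 j6 -15.0 w 0.034 t 2.9 | turn rad 0.002 then shift mm [ 40.  -14.6 -10.1]
```

View pics/w2.png

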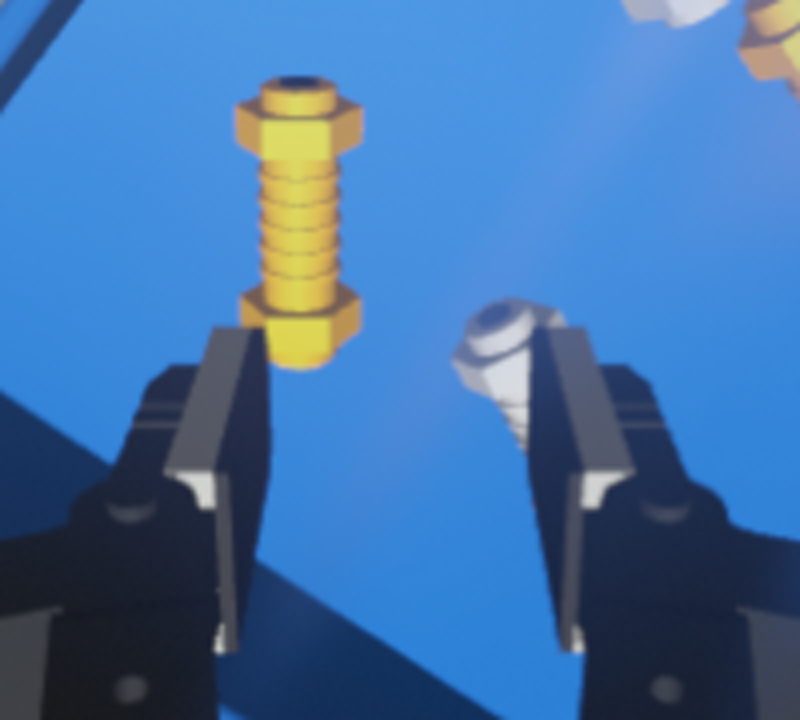

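Run:
```python
from wj import *
wj(dict(gC=[(299,126),(300,312)]),220,160,4)
print(tcpT(bot.get_obs()).round(4))
```

```text
gC [0.4503 0.2129 0.0135] 0.0316 psi 33.400000000000006
[[ 0.0167  0.823   0.5677  0.4689]
 [ 0.0055  0.5677 -0.8232  0.2132]
 [-0.9998  0.0169  0.0049  0.0501]
 [ 0.      0.      0.      1.    ]]
```

Emit:
{"api": "carry_out", "payload": {"rows": [[[3,-7,-5],0,0.6],[[3,-7,-5],0,0.6],[[0,0,0],0,0.6],[[0,0,0],0,0.6]]}}

```text
clock: 3.33
ee_pos: [0.4541, 0.2148, 0.0479]
orientation: [74.4, 88.5, 19.0]
force: [-0.1, 0.4, 0.7]
width: 0.0342
```

Run:
```python
from h import *
plan(.451,.213,.009,34.5)
print(tcpT(bot.get_obs()).round(4))
```

```text
now [0.4541 0.2148 0.0479] psi 34.6 j6 -14.2 w 0.0342 t 3.3 | turn rad 0.002 then shift mm [38.9 -3.6 -0.3]
[[ 0.0251  0.8229  0.5676  0.4541]
 [ 0.0087  0.5676 -0.8233  0.2148]
 [-0.9996  0.0256  0.0071  0.0479]
 [ 0.      0.      0.      1.    ]]
```

```bash
cat >> h.py <<'E'
def plan(x,y,z,ps=None):
    o=bot.get_obs();p=psi(o);t=0
    if ps is not None: t=(p-ps+90)%180-90
    T=tcpT(o);R=T[:3,:3]@Ro.from_rotvec([np.radians(t),0,0]).as_matrix()
    sh=R.T@(np.array([x,y,z])-o['ee_pos'])*1000
    print('now',o['ee_pos'].round(4),'psi',p.round(1),'xt',(T[:2,0]*57.3).round(2),'j6',o['joint_pos'][5].round(1),'w',round(o['width'],4),'t',round(o['clock'],1),'| turn',np.radians(t).round(3),'shift',sh.round(1))
E
python3 -c "
from h import *
plan(.4505,.213,.009,34)"
```

```text
now [0.4541 0.2148 0.0479] psi 34.6 xt [1.44 0.5 ] j6 -14.2 w 0.0342 t 3.3 | turn 0.01 shift [38.8 -5.  -0.8]
```

Emit:
{"api": "carry_out", "payload": {"rows": [[[9,-2,-1],0.01,0.6],[[9,-2,0],0,0.6],[[9,-1,0],0,0.6],[[8,0,0],0,0.6],[[0,0,0],0,0.6],[[0,0,0],0,0.6]]}}

```text
clock: 3.83
ee_pos: [0.4504, 0.2136, 0.0103]
orientation: [75.1, 88.3, 19.1]
force: [0.3, -0.7, 1.1]
width: 0.0344
```

Run:
```python
from h import *
plan(.4505,.213,.009,34)
c=bot.camera('wrist');crop(c,'w3',220,180,420,340,4)
```

```text
now [0.4504 0.2136 0.0103] psi 34.0 xt [1.59 0.55] j6 -13.6 w 0.0344 t 3.8 | turn 0.0 shift [ 1.3 -0.3  0.6]
```

View pics/w3.png

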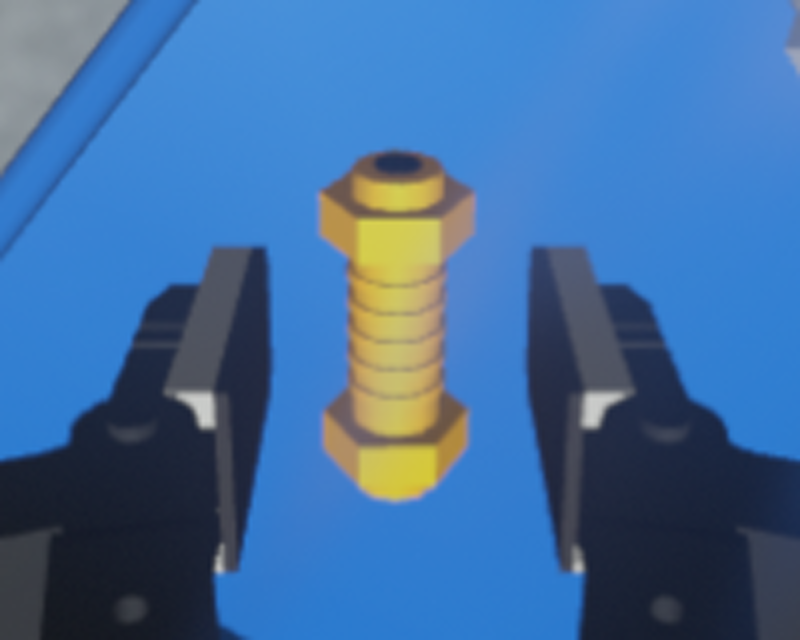

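The jack is centred between the pads, so I'll close and lift.

Emit:
{"api": "carry_out", "payload": {"rows": [[[1,0,0],0,1],[[0,0,0],0,1],[[0,0,0],0,1],[[0,0,0],0,1],[[0,0,0],0,1],[[0,0,0],0,1],[[-12,0,0],0,1],[[-20,0,0],0,1],[[-20,0,0],0,1],[[-20,0,0],0,1],[[-20,0,0],0,1],[[0,0,0],0,1],[[0,0,0],0,1]]}}

```text
clock: 4.97
ee_pos: [0.4478, 0.2126, 0.1094]
orientation: [75.1, 88.3, 19.1]
force: [-0.4, -0.4, -1.2]
width: 0.0088
```

Run:
```python
from h import *
plan(.590,.04,.10,3)
plan(.590,.04,.10)
c=bot.camera('wrist');crop(c,'w4',220,180,420,340,3)
```

```text
now [0.4478 0.2126 0.1094] psi 34.0 xt [1.64 0.57] j6 -13.6 w 0.0088 t 5.0 | turn 0.541 shift [ 11.7 132.7 179.9]
now [0.4478 0.2126 0.1094] psi 34.0 xt [1.64 0.57] j6 -13.6 w 0.0088 t 5.0 | turn 0.0 shift [ 11.7  21.  222.5]
```

View pics/w4.png

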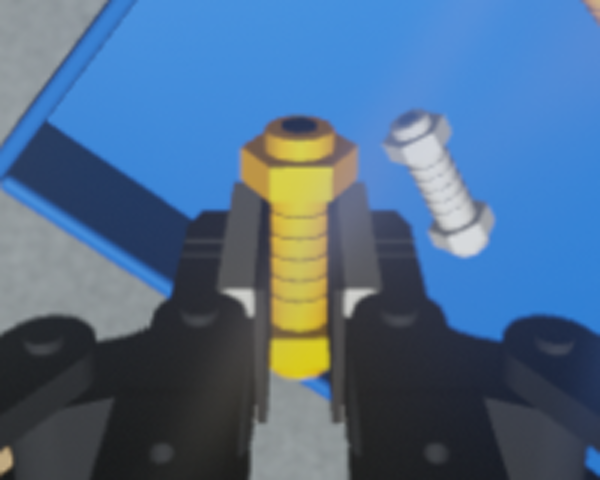

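Emit:
{"api": "carry_out", "payload": {"rows": [[[0,0,0],0.108,1],[[0,0,0],0.108,1],[[0,0,0],0.108,1],[[0,0,0],0.108,1],[[0,0,0],0.108,1],[[0,11,17],0,1],[[0,11,17],0,1],[[0,11,17],0,1],[[0,11,17],0,1],[[0,11,17],0,1],[[0,11,17],0,1],[[0,11,17],0,1],[[0,11,17],0,1],[[0,11,17],0,1],[[0,11,17],0,1],[[0,0,9],0,1],[[0,0,0],0,1],[[0,0,0],0,1]]}}

```text
clock: 6.52
ee_pos: [0.5513, 0.0266, 0.0896]
orientation: [-126.6, 89.5, 144.9]
force: [0.3, 0.1, -0.3]
width: 0.0097
```

Run:
```python
from h import *
plan(.566,.0394,.011,3)
c=bot.camera('wrist');cv2.imwrite('pics/w5.png',c['img'][:,:,::-1])
```

```text
now [0.5513 0.0266 0.0896] psi 1.6 xt [-0.44  0.31] j6 -3.7 w 0.0097 t 6.5 | turn -0.025 shift [ 78.6  16.  -11.5]
```

View pics/w5.png

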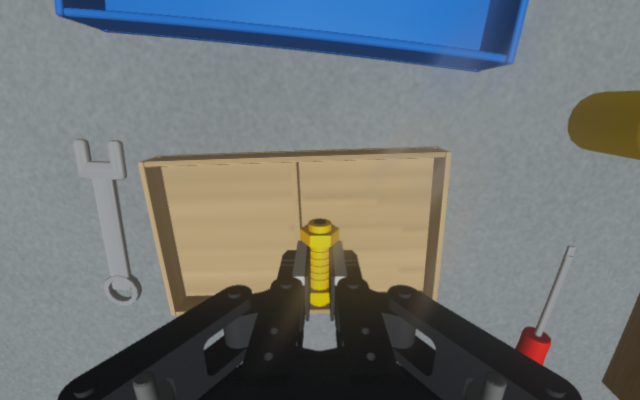

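Emit:
{"api": "carry_out", "payload": {"rows": [[[5,4,-3],-0.025,1],[[10,4,-3],0,1],[[12,4,-3],0,1],[[12,4,-3],0,1],[[12,0,0],0,1],[[8,0,0],0,1],[[0,0,0],0,1],[[0,0,0],0,1]]}}

```text
clock: 7.23
ee_pos: [0.5645, 0.046, 0.0228]
orientation: [-117.2, 89.4, 156.5]
force: [0.6, -1.0, 0.5]
width: 0.0092
```

Run:
```python
from h import *
plan(.566,.0394,.011,3)
```

```text
now [0.5645 0.046  0.0228] psi 3.7 xt [-0.58  0.25] j6 -3.8 w 0.0092 t 7.2 | turn 0.011 shift [11.8  1.3  6.7]
```

Emit:
{"api": "carry_out", "payload": {"rows": [[[0,1,7],0,1],[[0,0,0],0,1],[[6,0,0],0,1],[[5,0,0],0,1],[[0,0,0],0,1],[[0,0,0],0,1]]}}

```text
clock: 7.73
ee_pos: [0.5653, 0.0387, 0.0114]
orientation: [-123.9, 89.3, 149.6]
force: [0.5, 0.5, 0.1]
width: 0.0094
```

Run:
```python
from h import *
plan(.566,.0394,.011,3)
```

```text
now [0.5653 0.0387 0.0114] psi 3.5 xt [-0.61  0.36] j6 -4.6 w 0.0094 t 7.7 | turn 0.009 shift [ 0.4  0.7 -0.6]
```

Emit:
{"api": "carry_out", "payload": {"rows": [[[0,0,0],0,0.75],[[0,0,0],0,0.72],[[0,0,0],0,0.72],[[-8,0,0],0,0.72],[[-12,0,0],0,0.72],[[-20,0,0],0,0.72],[[-25,0,0],0,0.7],[[-25,0,0],0,0.65],[[-25,0,0],0,0.6],[[0,0,0],0,0.6],[[0,0,0],0,0.6]]}}

```text
clock: 8.65
ee_pos: [0.5671, 0.0384, 0.1384]
orientation: [-133.8, 89.4, 139.7]
force: [-1.2, 0.3, -0.5]
width: 0.0345
```

Run:
```python
from h import *
plan(.512,.277,.13,71.5);plan(.512,.277,.13)
c=bot.camera('wrist');cv2.imwrite('pics/w6.png',c['img'][:,:,::-1])
```

```text
now [0.5671 0.0384 0.1384] psi 3.6 xt [-0.44  0.38] j6 -4.5 w 0.0345 t 8.7 | turn -1.186 shift [  10.4  208.7 -127.9]
now [0.5671 0.0384 0.1384] psi 3.6 xt [-0.44  0.38] j6 -4.5 w 0.0345 t 8.7 | turn 0.0 shift [  10.4  -40.2 -241.4]
```

View pics/w6.png

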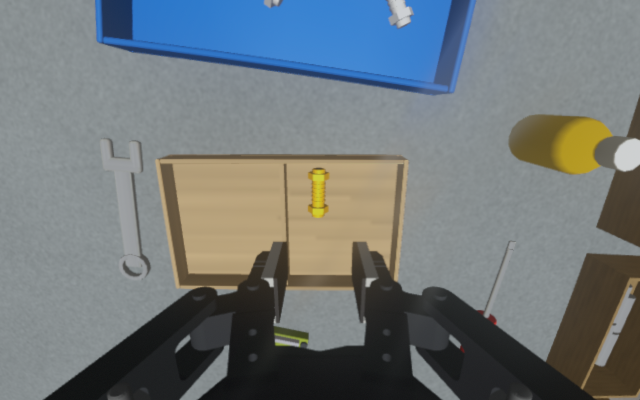

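The first gold lies in the far compartment at (318,192). Next I'll head for the second.

Emit:
{"api": "carry_out", "payload": {"rows": [[[0,-3,-20],0,0.6],[[0,-3,-20],0,0.6],[[0,-3,-20],0,0.6],[[0,-3,-20],0,0.6],[[0,-3,-20],0,0.6],[[0,-3,-20],0,0.6],[[0,-3,-20],0,0.6],[[0,-3,-20],0,0.6],[[0,-3,-20],0,0.6],[[0,-3,-10],0,0.6],[[0,0,0],-0.12,0.6],[[0,0,0],-0.12,0.6],[[0,0,0],-0.12,0.6],[[0,0,0],-0.12,0.6],[[0,0,0],-0.12,0.6],[[0,0,0],-0.12,0.6],[[0,0,0],-0.12,0.6],[[0,0,0],-0.12,0.6],[[0,0,0],-0.12,0.6],[[0,0,0],-0.1,0.6]]}}

```text
clock: 10.37
ee_pos: [0.5097, 0.2276, 0.1223]
orientation: [-152.9, 87.7, -169.2]
force: [-0.5, 0.5, -0.2]
width: 0.0341
```

Run:
```python
from h import *
plan(.512,.277,.06,71.5)
c=bot.camera('wrist');cv2.imwrite('pics/w7.png',c['img'][:,:,::-1])
```

```text
now [0.5097 0.2276 0.1223] psi 73.7 xt [-2.22 -0.42] j6 -54.5 w 0.0341 t 10.4 | turn 0.039 shift [ 61.8  48.8 -11.4]
```

View pics/w7.png

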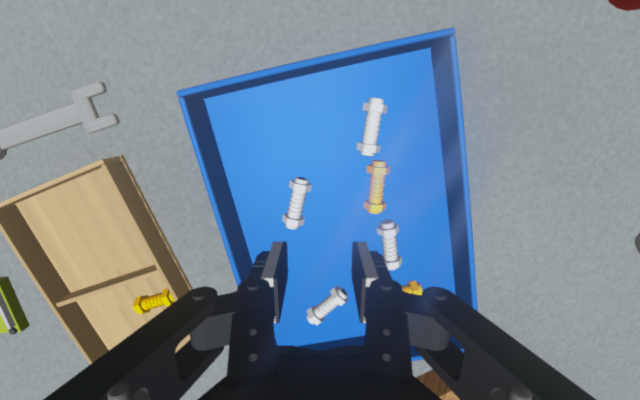

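Run:
```python
from wj import *
wj(dict(gB=[(377.7,168.5),(376.2,206.5)]),0,0,1)
plan(.512,.277,.05,71.5)
```

```text
gB [0.5117 0.2777 0.0135] 0.034 psi 74.6
now [0.5096 0.2275 0.1222] psi 73.3 xt [-2.23 -0.42] j6 -54.2 w 0.0343 t 10.5 | turn 0.032 shift [ 71.7  49.1 -11. ]
```

Emit:
{"api": "carry_out", "payload": {"rows": [[[8,12,-3],0,0.6],[[8,12,-3],0,0.6],[[8,12,-3],0,0.6],[[8,12,-2],0,0.6],[[13,0,0],0,0.6],[[13,0,0],0,0.6],[[13,0,0],0,0.6],[[0,0,0],0,0.6],[[0,0,0],0,0.6]]}}

```text
clock: 11.22
ee_pos: [0.5083, 0.287, 0.0404]
orientation: [-152.5, 87.5, -169.6]
force: [0.4, 0.5, 0.6]
width: 0.0337
```

Run:
```python
from h import *
plan(.512,.277,.009,73)
c=bot.camera('wrist');crop(c,'w8',220,130,420,330,4)
```

```text
now [0.5083 0.287  0.0404] psi 72.9 xt [-2.42 -0.44] j6 -48.6 w 0.0337 t 11.2 | turn -0.002 shift [31.3 -7.9  7.7]
```

View pics/w8.png

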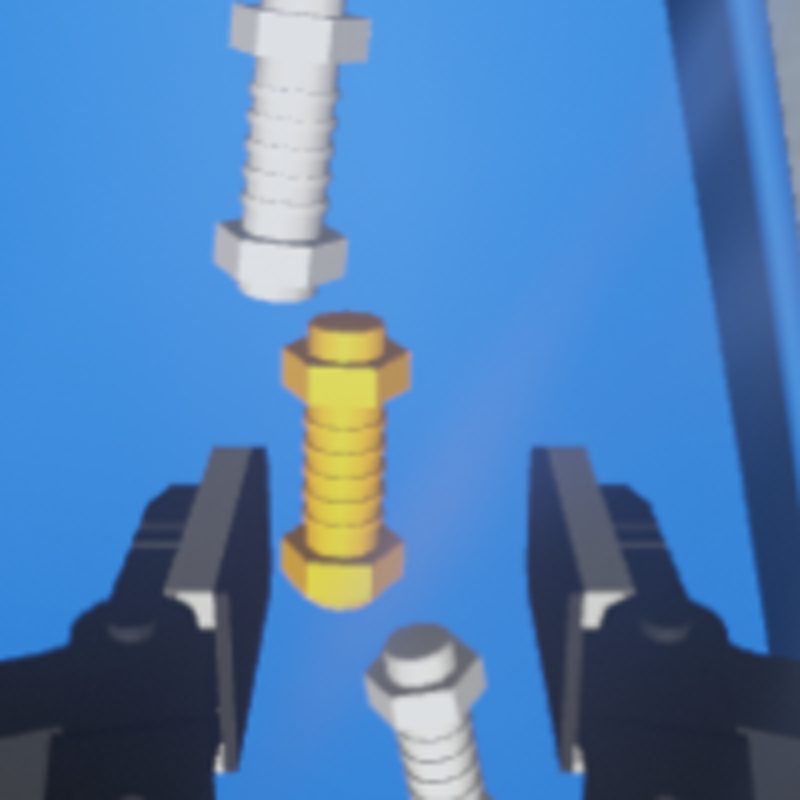

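Run:
```python
from wj import *
wj(dict(gB=[(346,370),(343,560)],n=[(300,35),(281,250)],n2=[(426,680),(440,760)]),220,130,4)
o=bot.get_obs();c=bot.camera('wrist');print(proj(c,[[.512,.277,.0135]],o))
```

```text
gB [0.5114 0.2769 0.0135] 0.0323 psi 71.4
n [0.4608 0.2848 0.0135] 0.0317 psi 66.6
n2 [0.5595 0.277  0.0135] 0.0158 psi 81.9
[[306.26234119 245.85208248]]
```

Emit:
{"api": "carry_out", "payload": {"rows": [[[2,-4,4],0.02,0.6],[[2,-4,4],0,0.6],[[9,0,0],0,0.6],[[9,0,0],0,0.6],[[8,0,0],0,0.6],[[0,0,0],0,0.6],[[0,0,0],0,0.6]]}}

```text
clock: 11.95
ee_pos: [0.5168, 0.2756, 0.0118]
orientation: [-154.1, 88.0, -172.6]
force: [-1.1, 0.3, 0.2]
width: 0.0342
```

Run:
```python
from h import *
plan(.5116,.277,.009,72)
c=bot.camera('wrist');crop(c,'w9',220,180,420,340,4)
```

```text
now [0.5168 0.2756 0.0118] psi 71.5 xt [-1.96 -0.25] j6 -48.5 w 0.0342 t 11.9 | turn -0.009 shift [ 3.  -0.2 -5.3]
```

View pics/w9.png

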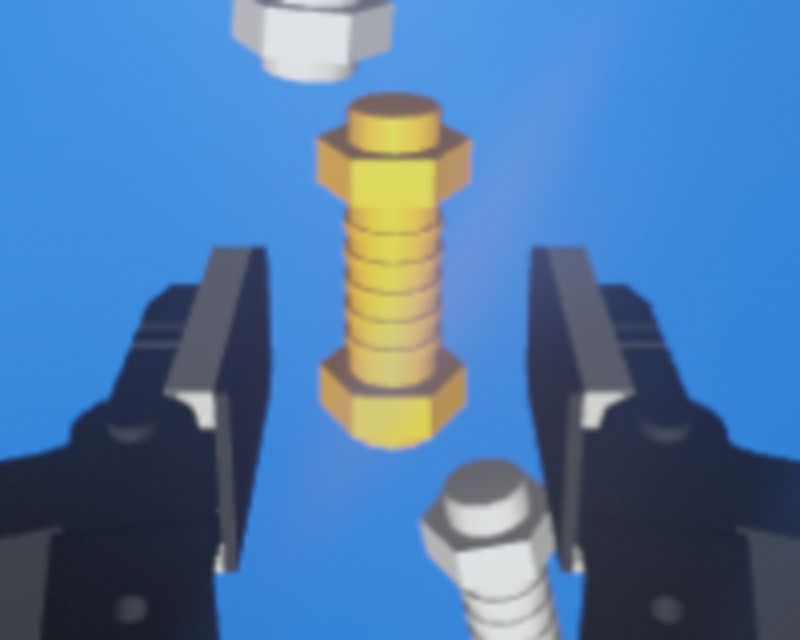

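Emit:
{"api": "carry_out", "payload": {"rows": [[[0,0,-5],0,0.6],[[0,0,0],0,0.6],[[2,0,0],0,0.6],[[0,0,0],0,0.6]]}}

```text
clock: 12.33
ee_pos: [0.5109, 0.2775, 0.0099]
orientation: [-153.9, 88.0, -172.4]
force: [-0.3, 0.0, 0.1]
width: 0.0344
```

Run:
```python
from h import *
plan(.5116,.277,.009,72)
c=bot.camera('wrist');crop(c,'w10',220,180,420,340,3)
```

```text
now [0.5109 0.2775 0.0099] psi 71.5 xt [-2.   -0.27] j6 -48.1 w 0.0344 t 12.3 | turn -0.009 shift [ 0.8 -0.2  0.9]
```

View pics/w10.png

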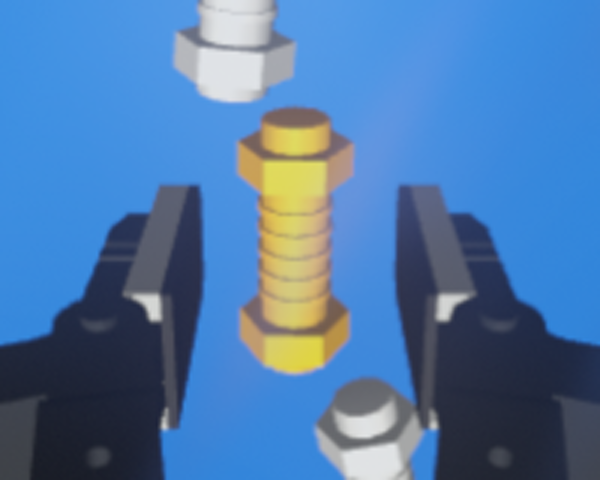

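Emit:
{"api": "carry_out", "payload": {"rows": [[[1,0,0],0,1],[[0,0,0],0,1],[[0,0,0],0,1],[[0,0,0],0,1],[[0,0,0],0,1],[[0,0,0],0,1],[[-12,0,0],0,1],[[-20,0,0],0,1],[[-20,0,0],0,1],[[-20,0,0],0,1],[[-20,0,0],0,1],[[0,0,0],0,1],[[0,0,0],0,1]]}}

```text
clock: 13.47
ee_pos: [0.5142, 0.2778, 0.108]
orientation: [-153.7, 88.0, -172.2]
force: [-1.1, -0.0, -0.5]
width: 0.0095
```

Run:
```python
from h import *
# target local (22,33), psi 3
plan(.610,.0418,.10)
plan(.610,.0418,.10,3)
c=bot.camera('wrist');crop(c,'w11',220,180,420,340,3)
```

```text
now [0.5142 0.2778 0.108 ] psi 71.5 xt [-2.01 -0.27] j6 -48.1 w 0.0095 t 13.5 | turn 0.0 shift [   5.8 -193.2  166. ]
now [0.5142 0.2778 0.108 ] psi 71.5 xt [-2.01 -0.27] j6 -48.1 w 0.0095 t 13.5 | turn 1.196 shift [  5.8  83.7 240.6]
```

View pics/w11.png

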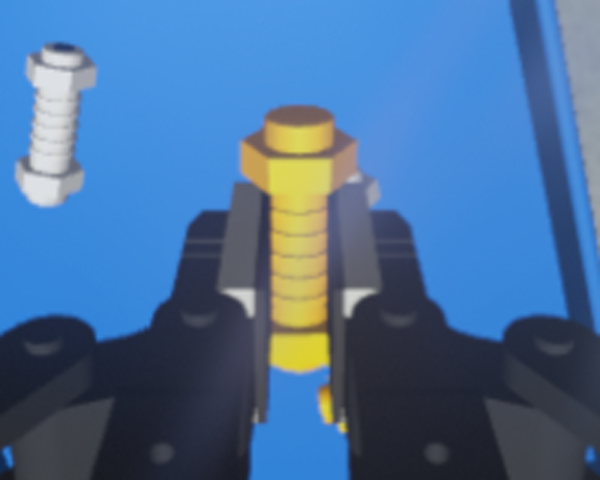

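Emit:
{"api": "carry_out", "payload": {"rows": [[[-1,0,0],0.12,1],[[-1,0,0],0.12,1],[[0,0,0],0.12,1],[[0,0,0],0.12,1],[[0,0,0],0.12,1],[[0,0,0],0.12,1],[[0,0,0],0.12,1],[[0,0,0],0.12,1],[[0,0,0],0.12,1],[[0,0,0],0.116,1],[[0,7,20],0,1],[[0,7,20],0,1],[[0,7,20],0,1],[[0,7,20],0,1],[[0,7,20],0,1],[[0,7,20],0,1],[[0,7,20],0,1],[[0,7,20],0,1],[[0,7,20],0,1],[[0,7,20],0,1]]}}

```text
clock: 15.18
ee_pos: [0.5663, 0.068, 0.0818]
orientation: [-78.4, 85.4, -168.1]
force: [0.2, 0.5, -0.4]
width: 0.0086
```

Emit:
{"api": "carry_out", "payload": {"rows": [[[0,0,0],0,1],[[0,0,0],0,1]]}}

```text
clock: 15.35
ee_pos: [0.5659, 0.0639, 0.0793]
orientation: [-77.9, 85.2, -167.9]
force: [-0.6, -0.6, 0.2]
width: 0.0092
```

Run:
```python
from h import *
plan(.610,.0418,.05,3)
c=bot.camera('wrist');cv2.imwrite('pics/w12.png',c['img'][:,:,::-1])
```

```text
now [0.5659 0.0639 0.0793] psi -0.0 xt [-4.7  -1.01] j6 3.0 w 0.0092 t 15.3 | turn -0.052 shift [26.  45.2 24. ]
```

View pics/w12.png

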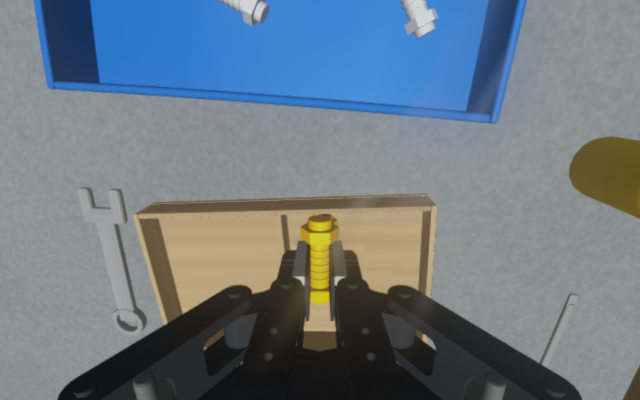

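Emit:
{"api": "carry_out", "payload": {"rows": [[[0,15,8],-0.05,1],[[0,15,8],0,1],[[0,15,8],0,1],[[0,0,0],0,1],[[0,0,0],0,1]]}}

```text
clock: 15.82
ee_pos: [0.6075, 0.046, 0.0718]
orientation: [-83.0, 84.7, -169.7]
force: [-1.0, 0.3, 0.2]
width: 0.0089
```

Run:
```python
from h import *
plan(.610,.0418,.025,3)
```

```text
now [0.6075 0.046  0.0718] psi 3.3 xt [-5.23 -0.95] j6 -2.1 w 0.0089 t 15.8 | turn 0.006 shift [46.5  6.6  3.8]
```

Emit:
{"api": "carry_out", "payload": {"rows": [[[0,6,4],0,1],[[0,0,0],0,1],[[23,0,0],0,1],[[23,0,0],0,1],[[0,0,0],0,1],[[0,0,0],0,1]]}}

```text
clock: 16.32
ee_pos: [0.6074, 0.0457, 0.0254]
orientation: [-83.8, 84.6, -170.2]
force: [0.2, -0.2, 1.0]
width: 0.009
```

Run:
```python
from h import *
plan(.610,.0418,.012,3)
```

```text
now [0.6074 0.0457 0.0254] psi 3.6 xt [-5.28 -0.91] j6 -2.3 w 0.009 t 16.3 | turn 0.01 shift [13.2  3.6  3.9]
```

Emit:
{"api": "carry_out", "payload": {"rows": [[[0,3,6],0,1],[[0,0,0],0,1],[[7,0,0],0,1],[[6,0,0],0,1],[[0,0,0],0,1],[[0,0,0],0,1]]}}

```text
clock: 16.82
ee_pos: [0.6123, 0.0396, 0.0156]
orientation: [-83.3, 84.9, -169.6]
force: [0.9, 0.3, -0.6]
width: 0.0095
```

Run:
```python
from h import *
plan(.610,.0418,.012,3)
c=bot.camera('wrist');cv2.imwrite('pics/w13.png',c['img'][:,:,::-1])
```

```text
now [0.6123 0.0396 0.0156] psi 3.6 xt [-4.96 -0.91] j6 -2.8 w 0.0095 t 16.8 | turn 0.011 shift [ 3.8 -1.8 -2.4]
```

View pics/w13.png

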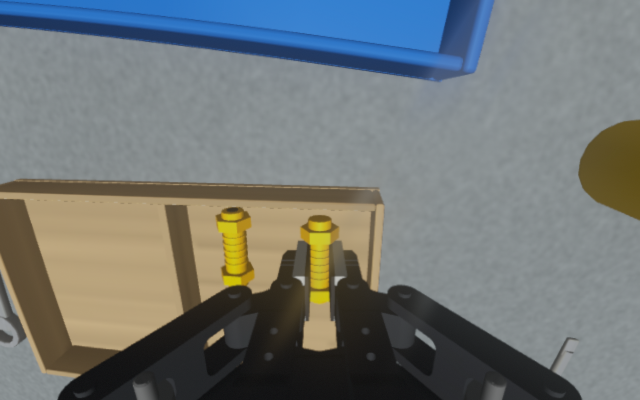

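Emit:
{"api": "carry_out", "payload": {"rows": [[[3,0,0],0,1],[[0,0,0],0,0.75],[[0,0,0],0,0.72],[[0,0,0],0,0.72],[[-8,0,0],0,0.72],[[-15,0,0],0,0.72],[[-35,0,0],0,0.7],[[-35,0,0],0,0.65],[[-35,0,0],0,0.6],[[0,0,0],0,0.6],[[0,0,0],0,0.6]]}}

```text
clock: 17.78
ee_pos: [0.6225, 0.0419, 0.1469]
orientation: [-83.8, 84.8, -170.1]
force: [-0.2, 0.8, -0.4]
width: 0.0339
```

Run:
```python
from h import *
plan(.620,.2737,.12,-1);plan(.620,.2737,.12)
c=bot.camera('wrist');cv2.imwrite('pics/w14.png',c['img'][:,:,::-1])
```

```text
now [0.6225 0.0419 0.1469] psi 3.6 xt [-5.16 -0.9 ] j6 -2.9 w 0.0339 t 17.8 | turn 0.081 shift [  23.4   -4.2 -232.1]
now [0.6225 0.0419 0.1469] psi 3.6 xt [-5.16 -0.9 ] j6 -2.9 w 0.0339 t 17.8 | turn 0.0 shift [  23.4   14.5 -231.7]
```

View pics/w14.png

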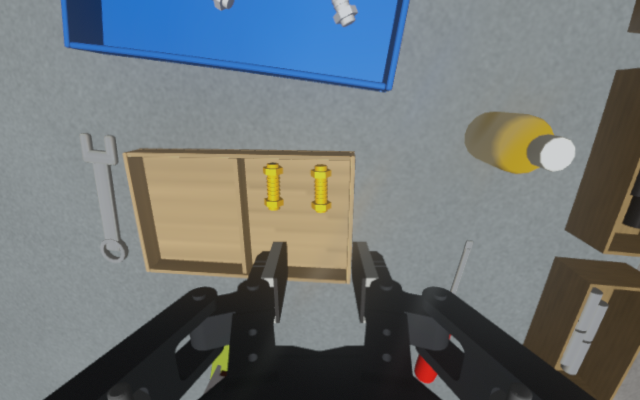

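Emit:
{"api": "carry_out", "payload": {"rows": [[[0,-40,0],0,0.6],[[0,0,0],0,0.6],[[0,0,0],0,0.6]]}}

```text
clock: 18.08
ee_pos: [0.5759, 0.0393, 0.1437]
orientation: [-84.9, 84.0, -171.3]
force: [0.4, 0.8, 0.4]
width: 0.0342
```

```bash
python3 -c "
from h import *
plan(.620,.2737,.12)"
```

```text
now [0.5759 0.0393 0.1437] psi 3.6 xt [-5.88 -0.9 ] j6 -3.1 w 0.0342 t 18.1 | turn 0.0 shift [  15.3   61.  -231.3]
```

Emit:
{"api": "carry_out", "payload": {"rows": [[[0,10,0],0,0.6],[[0,10,0],0,0.6],[[0,10,0],0,0.6],[[0,10,0],0,0.6],[[0,0,0],0,0.6],[[0,0,0],0,0.6]]}}

```text
clock: 18.58
ee_pos: [0.6218, 0.0423, 0.137]
orientation: [-85.1, 84.0, -171.4]
force: [0.2, 0.5, -0.6]
width: 0.0343
```

```bash
python3 -c "
from h import *
plan(.620,.2737,.12)"
```

```text
now [0.6218 0.0423 0.137 ] psi 3.6 xt [-5.89 -0.89] j6 -2.9 w 0.0343 t 18.6 | turn 0.0 shift [  13.5   14.5 -231.2]
```

Emit:
{"api": "carry_out", "payload": {"rows": [[[0,0,0],0.12,0.6],[[0,0,0],0.12,0.6],[[0,0,0],0,0.6],[[0,0,0],0,0.6]]}}

```text
clock: 18.92
ee_pos: [0.6247, 0.0423, 0.1369]
orientation: [-70.7, 84.1, -171.2]
force: [-0.6, -0.1, 0.3]
width: 0.0343
```

```bash
python3 -c "
from h import *
plan(.620,.2737,.12)"
```

```text
now [0.6247 0.0423 0.1369] psi -10.6 xt [-5.8  -0.89] j6 11.3 w 0.0343 t 18.9 | turn 0.0 shift [  13.6  -45.3 -227.2]
```

Emit:
{"api": "carry_out", "payload": {"rows": [[[0,0,0],-0.12,0.6],[[0,0,0],-0.12,0.6],[[0,0,0],0,0.6],[[0,0,0],0,0.6]]}}

```text
clock: 19.25
ee_pos: [0.6251, 0.0423, 0.1371]
orientation: [-85.5, 84.1, -171.2]
force: [0.1, -0.9, 0.8]
width: 0.0343
```

```bash
python3 -c "
from h import *
plan(.620,.2737,.12)"
```

```text
now [0.6251 0.0423 0.1371] psi 4.2 xt [-5.78 -0.89] j6 -3.5 w 0.0343 t 19.2 | turn 0.0 shift [  14.    13.6 -231.3]
```

Emit:
{"api": "carry_out", "payload": {"rows": [[[0,40,0],0,0.6],[[0,0,0],0,0.6],[[0,0,0],0,0.6]]}}

```text
clock: 19.5
ee_pos: [0.6575, 0.0452, 0.1243]
orientation: [-86.5, 83.1, -172.5]
force: [0.4, 0.1, -0.5]
width: 0.0341
```

```bash
python3 -c "
from h import *
plan(.620,.2737,.12)"
```

```text
now [0.6575 0.0452 0.1243] psi 4.0 xt [-6.86 -0.9 ] j6 -3.1 w 0.0341 t 19.5 | turn 0.0 shift [   5.2  -20.9 -230.6]
```

Emit:
{"api": "carry_out", "payload": {"rows": [[[0,-10,0],0,0.6],[[0,-10,0],0,0.6],[[0,-10,0],0,0.6],[[0,-10,0],0,0.6],[[0,0,0],0,0.6],[[0,0,0],0,0.6]]}}

```text
clock: 20.0
ee_pos: [0.6159, 0.0423, 0.1307]
orientation: [-86.0, 83.3, -172.2]
force: [0.0, 0.2, -0.3]
width: 0.0342
```

```bash
python3 -c "
from h import *
plan(.620,.2737,.12)"
```

```text
now [0.6159 0.0423 0.1307] psi 3.7 xt [-6.63 -0.9 ] j6 -3.0 w 0.0342 t 20.0 | turn 0.0 shift [   6.5   20.2 -230.7]
```

Emit:
{"api": "carry_out", "payload": {"rows": [[[-40,0,0],0,0.6],[[0,0,0],0,0.6],[[0,0,0],0,0.6]]}}

```text
clock: 20.25
ee_pos: [0.6202, 0.0429, 0.1723]
orientation: [-85.9, 83.3, -172.2]
force: [-0.5, -0.7, -1.2]
width: 0.0341
```

```bash
python3 -c "
from h import *
plan(.620,.2737,.12)"
```

```text
now [0.6202 0.0429 0.1723] psi 3.6 xt [-6.58 -0.9 ] j6 -2.9 w 0.0341 t 20.2 | turn 0.0 shift [  48.3   20.4 -230.8]
```

Emit:
{"api": "carry_out", "payload": {"rows": [[[40,0,0],0,0.6],[[0,0,0],0,0.6],[[0,0,0],0,0.6]]}}

```text
clock: 20.5
ee_pos: [0.6218, 0.0424, 0.138]
orientation: [-84.8, 84.2, -171.2]
force: [0.3, 0.6, 1.2]
width: 0.034
```

```bash
python3 -c "
from h import *
plan(.620,.2737,.12)"
```

```text
now [0.6218 0.0424 0.138 ] psi 3.6 xt [-5.71 -0.89] j6 -2.9 w 0.034 t 20.5 | turn 0.0 shift [  14.5   14.5 -231.1]
```

Quick 40 mm descents remove about 0.9° of the accumulated lean each, while ascents leave it alone. I'll use that to straighten the tool.

Emit:
{"api": "carry_out", "payload": {"rows": [[[-40,0,0],0,0.6],[[0,0,0],0,0.6],[[40,0,0],0,0.6],[[0,0,0],0,0.6],[[0,0,0],0,0.6],[[-40,0,0],0,0.6],[[0,0,0],0,0.6],[[40,0,0],0,0.6],[[0,0,0],0,0.6],[[0,0,0],0,0.6],[[-40,0,0],0,0.6],[[0,0,0],0,0.6],[[40,0,0],0,0.6],[[0,0,0],0,0.6],[[0,0,0],0,0.6],[[-40,0,0],0,0.6],[[0,0,0],0,0.6],[[40,0,0],0,0.6],[[0,0,0],0,0.6],[[0,0,0],0,0.6]]}}

```text
clock: 22.17
ee_pos: [0.6515, 0.0432, 0.1845]
orientation: [-69.9, 87.9, -156.3]
force: [0.3, -0.8, 0.9]
width: 0.0341
```

```bash
python3 -c "
from h import *
plan(.620,.2737,.12)"
```

```text
now [0.6515 0.0432 0.1845] psi 3.6 xt [-1.96 -0.86] j6 -2.8 w 0.0341 t 22.2 | turn 0.0 shift [  62.   -14.8 -232.8]
```

Emit:
{"api": "carry_out", "payload": {"rows": [[[-40,0,0],0,0.6],[[0,0,0],0,0.6],[[40,0,0],0,0.6],[[0,0,0],0,0.6],[[0,0,0],0,0.6],[[-40,0,0],0,0.6],[[0,0,0],0,0.6],[[40,0,0],0,0.6],[[0,0,0],0,0.6],[[0,0,0],0,0.6]]}}

```text
clock: 23.0
ee_pos: [0.6643, 0.0437, 0.2096]
orientation: [-10.4, 89.2, -96.8]
force: [-0.4, 0.0, 0.4]
width: 0.0344
```

Emit:
{"api": "carry_out", "payload": {"rows": [[[3,-1,-12],0,0.6],[[3,-1,-12],0,0.6],[[3,-1,-12],0,0.6],[[3,-1,-12],0,0.6],[[3,-1,-12],0,0.6],[[3,-1,-12],0,0.6],[[3,-1,-12],0,0.6],[[3,-1,-12],0,0.6],[[3,-1,-12],0,0.6],[[3,-1,-12],0,0.6],[[3,-1,-12],0,0.6],[[3,-1,-12],0,0.6],[[3,-1,-12],0,0.6],[[3,-1,-12],0,0.6],[[3,-1,-12],0,0.6],[[0,-1,-12],0,0.6],[[0,0,-10],0,0.6],[[0,0,0],0,0.6],[[0,0,0],0,0.6]]}}

```text
clock: 24.58
ee_pos: [0.6336, 0.2691, 0.1624]
orientation: [10.4, 89.2, -75.8]
force: [0.5, -0.2, 0.7]
width: 0.0339
```

Run:
```python
from h import *
plan(.620,.2737,.05,-1)
c=bot.camera('wrist');cv2.imwrite('pics/w15.png',c['img'][:,:,::-1])
```

```text
now [0.6336 0.2691 0.1624] psi 3.8 xt [ 0.2  -0.79] j6 16.4 w 0.0339 t 24.6 | turn 0.084 shift [112.3 -14.1  -5.9]
```

View pics/w15.png

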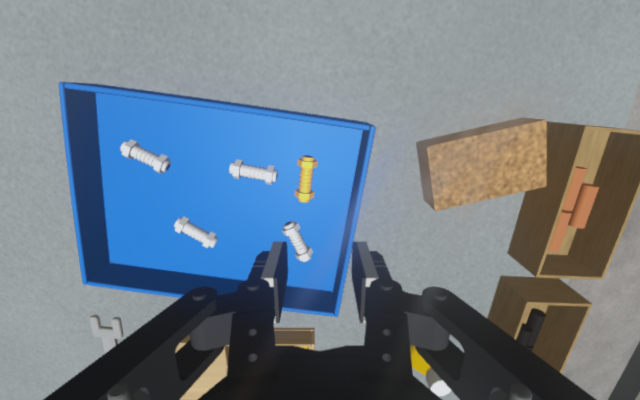

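Run:
```python
from wj import *
c=bot.camera('wrist');crop(c,'w15c',220,140,360,220,5)
```

```text
(no output)
```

View pics/w15c.png

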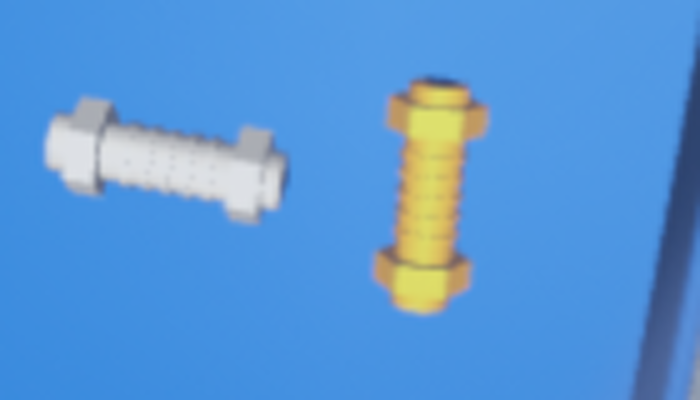

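Run:
```python
from wj import *
wj(dict(gA=[(437,115),(423,272)],sEnd=[(285,180),(92,145)],wall=[(695,90),(650,350)]),220,140,5)
plan(.620,.2737,.05,-2)
```

```text
gA [0.6201 0.2721 0.0135] 0.0326 psi 178.0
sEnd [0.5718 0.2757 0.0135] 0.0388 psi 83.0
wall [0.6691 0.2693 0.0135] 0.0548 psi 176.3
now [0.6338 0.2681 0.1626] psi 3.7 xt [ 0.21 -0.78] j6 16.3 w 0.034 t 24.7 | turn 0.1 shift [112.4 -14.5  -6.6]
```

Emit:
{"api": "carry_out", "payload": {"rows": [[[0,0,0],0.1,0.72],[[0,-7,-3],0,0.72],[[0,-6,-3],0,0.72],[[14,0,0],0,0.72],[[14,0,0],0,0.72],[[14,0,0],0,0.72],[[14,0,0],0,0.72],[[14,0,0],0,0.72],[[14,0,0],0,0.72],[[14,0,0],0,0.72],[[14,0,0],0,0.72],[[0,0,0],0,0.72],[[0,0,0],0,0.72]]}}

```text
clock: 25.82
ee_pos: [0.6172, 0.2681, 0.0356]
orientation: [-4.2, 89.0, -95.9]
force: [0.1, -0.9, 0.7]
width: 0.0241
```

Run:
```python
from h import *
plan(.6203,.273,.0095,-2)
c=bot.camera('wrist');crop(c,'w16',200,130,440,330,3)
```

```text
now [0.6172 0.2681 0.0356] psi -1.8 xt [-0.1  -0.98] j6 22.6 w 0.0241 t 25.8 | turn 0.004 shift [26.   2.9 -5.5]
```

View pics/w16.png

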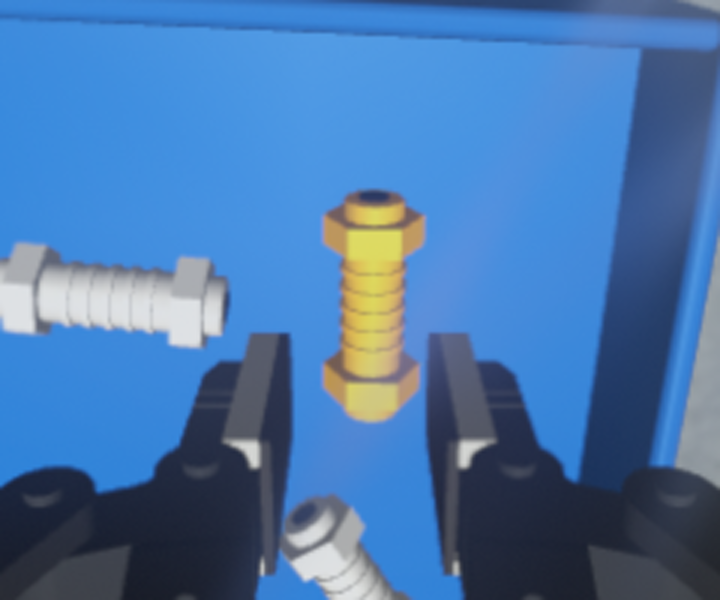

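Run:
```python
from wj import *
wj(dict(gA=[(374,232),(371,378)]),200,130,3)
```

```text
gA [0.6194 0.2722 0.0135] 0.0319 psi 177.5
```

Emit:
{"api": "carry_out", "payload": {"rows": [[[0,2,-2],0,0.72],[[0,1,-3],0,0.72],[[0,0,0],0,0.72],[[8,0,0],0,0.72],[[8,0,0],0,0.72],[[6,0,0],0,0.72],[[0,0,0],0,0.72],[[0,0,0],0,0.72]]}}

```text
clock: 26.58
ee_pos: [0.6254, 0.2752, 0.0177]
orientation: [35.4, 89.1, -56.3]
force: [0.2, -0.4, 0.2]
width: 0.024
```

Run:
```python
from h import *
plan(.6203,.273,.0095,-2)
c=bot.camera('wrist');crop(c,'w17',200,150,440,330,3)
```

```text
now [0.6254 0.2752 0.0177] psi -1.7 xt [ 0.5  -0.75] j6 23.0 w 0.024 t 26.6 | turn 0.005 shift [ 8.2 -5.1  2.3]
```

View pics/w17.png

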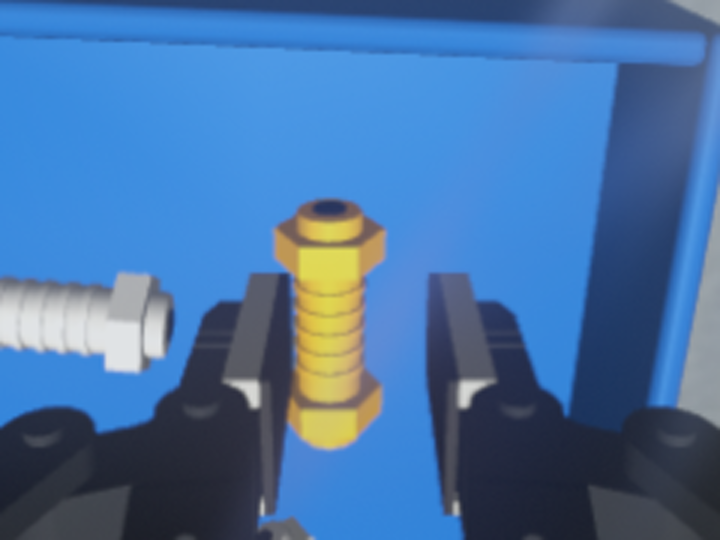

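Emit:
{"api": "carry_out", "payload": {"rows": [[[0,-6,2],0,0.72],[[0,0,0],0,0.72],[[0,0,0],0,0.72]]}}

```text
clock: 26.88
ee_pos: [0.6182, 0.2729, 0.0172]
orientation: [30.0, 89.1, -61.7]
force: [0.9, -0.3, 0.3]
width: 0.0241
```

Run:
```python
from h import *
plan(.6198,.2725,.0095,-2)
```

```text
now [0.6182 0.2729 0.0172] psi -1.7 xt [ 0.42 -0.78] j6 23.0 w 0.0241 t 26.9 | turn 0.005 shift [7.7 1.6 0.2]
```

Emit:
{"api": "carry_out", "payload": {"rows": [[[4,0,0],0,0.72],[[4,0,0],0,0.72],[[0,0,0],0,0.72],[[0,0,0],0,1],[[0,0,0],0,1],[[0,0,0],0,1],[[0,0,0],0,1],[[0,0,0],0,1]]}}

```text
clock: 27.55
ee_pos: [0.6188, 0.2729, 0.0093]
orientation: [35.9, 89.1, -55.8]
force: [0.0, -0.5, 0.5]
width: 0.009
```

Run:
```python
from h import *
plan(.6198,.2725,.0095,-2)
c=bot.camera('wrist');crop(c,'w18',200,150,440,330,3)
```

```text
now [0.6188 0.2729 0.0093] psi -1.7 xt [ 0.51 -0.75] j6 23.0 w 0.009 t 27.6 | turn 0.005 shift [-0.2  1.   0.4]
```

View pics/w18.png

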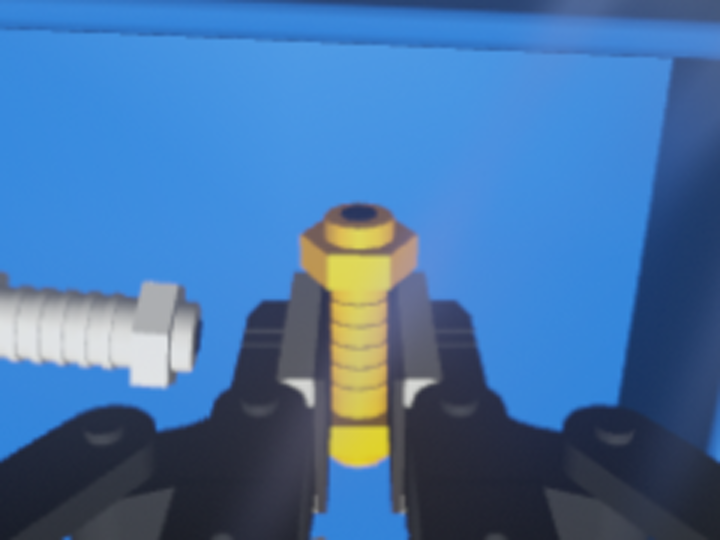

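Emit:
{"api": "carry_out", "payload": {"rows": [[[-12,0,0],0,1],[[-15,0,0],0,1],[[-15,0,0],0,1],[[-15,0,0],0,1],[[-15,0,0],0,1],[[-15,0,0],0,1],[[-10,0,0],0,1],[[0,0,0],-0.08,1],[[0,0,0],0,1]]}}

```text
clock: 28.35
ee_pos: [0.6195, 0.2751, 0.1213]
orientation: [50.8, 88.9, -36.2]
force: [-0.8, 0.1, -0.5]
width: 0.0095
```

Run:
```python
from h import *
plan(.592,-.0255,.1,3)
```

```text
now [0.6195 0.2751 0.1213] psi 3.0 xt [ 0.85 -0.62] j6 18.2 w 0.0095 t 28.4 | turn 0.0 shift [ 24.2 -43.5 298.4]
```

Emit:
{"api": "carry_out", "payload": {"rows": [[[0,-2,15],0,1],[[0,-2,15],0,1],[[0,-2,15],0,1],[[0,-2,15],0,1],[[0,-2,15],0,1],[[0,-2,15],0,1],[[0,-2,15],0,1],[[0,-2,15],0,1],[[0,-2,15],0,1],[[0,-2,15],0,1],[[0,-2,15],0,1],[[0,-2,15],0,1],[[0,-2,15],0,1],[[0,-2,15],0,1],[[0,-2,15],0,1],[[0,-2,15],0,1],[[0,-2,15],0,1],[[0,-2,15],0,1],[[0,0,15],0,1],[[0,0,0],0,1]]}}

```text
clock: 30.02
ee_pos: [0.5778, -0.054, 0.1172]
orientation: [-23.5, 89.1, -112.1]
force: [-0.2, 0.3, 0.1]
width: 0.009
```

Run:
```python
from h import *
plan(.592,-.0255,.04,3)
c=bot.camera('wrist');cv2.imwrite('pics/w19.png',c['img'][:,:,::-1])
```

```text
now [ 0.5778 -0.054   0.1172] psi 1.4 xt [-0.36 -0.88] j6 -9.9 w 0.009 t 30.0 | turn -0.028 shift [ 76.7  16.3 -28.9]
```

View pics/w19.png

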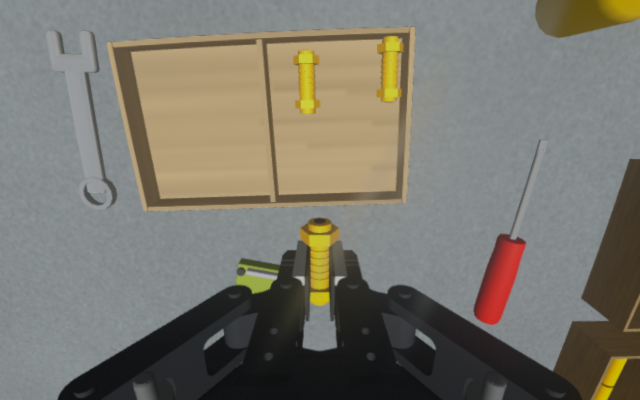

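Emit:
{"api": "carry_out", "payload": {"rows": [[[0,5,-9],-0.028,1],[[0,5,-9],0,1],[[0,4,-9],0,1],[[12,0,0],0,1],[[12,0,0],0,1],[[12,0,0],0,1],[[12,0,0],0,1],[[12,0,0],0,1],[[12,0,0],0,1],[[0,0,0],0,1],[[0,0,0],0,1]]}}

```text
clock: 30.98
ee_pos: [0.5869, -0.0193, 0.0328]
orientation: [-54.3, 88.9, -141.0]
force: [0.4, 0.1, -0.0]
width: 0.0089
```

Run:
```python
from h import *
plan(.592,-.0255,.0115,3)
c=bot.camera('wrist');cv2.imwrite('pics/w20.png',c['img'][:,:,::-1])
```

```text
now [ 0.5869 -0.0193  0.0328] psi 3.3 xt [-0.83 -0.67] j6 -8.4 w 0.0089 t 31.0 | turn 0.006 shift [21.3  5.1  6.2]
```

View pics/w20.png

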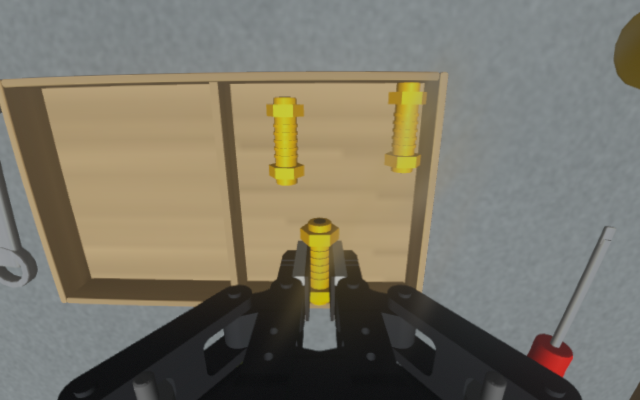

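Emit:
{"api": "carry_out", "payload": {"rows": [[[0,4,5],0,1],[[0,0,0],0,1],[[7,0,0],0,1],[[7,0,0],0,1],[[6,0,0],0,1],[[0,0,0],0,1],[[0,0,0],0,1]]}}

```text
clock: 31.62
ee_pos: [0.5939, -0.0262, 0.0136]
orientation: [-39.0, 89.1, -125.8]
force: [0.1, 0.2, 0.0]
width: 0.0094
```

Run:
```python
from h import *
plan(.592,-.0255,.0115,3)
```

```text
now [ 0.5939 -0.0262  0.0136] psi 3.2 xt [-0.51 -0.71] j6 -8.8 w 0.0094 t 31.6 | turn 0.004 shift [ 2.1 -1.8 -0.8]
```

Emit:
{"api": "carry_out", "payload": {"rows": [[[1,0,0],0,1],[[0,0,0],0,0.75],[[0,0,0],0,0.72],[[0,0,0],0,0.72],[[-8,0,0],0,0.72],[[-12,0,0],0,0.72],[[-18,0,0],0,0.7],[[-18,0,0],0,0.65],[[-18,0,0],0,0.6],[[-18,0,0],0,0.5],[[-18,0,0],0,0.5],[[-18,0,0],0,0.5],[[0,0,0],0,0.5]]}}

```text
clock: 32.7
ee_pos: [0.5962, -0.0241, 0.155]
orientation: [-19.7, 89.2, -106.4]
force: [0.7, 0.8, 1.9]
width: 0.0424
```

Run:
```python
from h import *
plan(.4914,-.3773,.12,-9.5);plan(.4914,-.3773,.12)
c=bot.camera('wrist');cv2.imwrite('pics/w21.png',c['img'][:,:,::-1])
```

```text
now [ 0.5962 -0.0241  0.155 ] psi 3.3 xt [-0.22 -0.74] j6 -8.9 w 0.0424 t 32.7 | turn 0.223 shift [ 40.  -45.  365.2]
now [ 0.5962 -0.0241  0.155 ] psi 3.3 xt [-0.22 -0.74] j6 -8.9 w 0.0424 t 32.7 | turn 0.0 shift [  40.  -124.6  346.2]
```

View pics/w21.png

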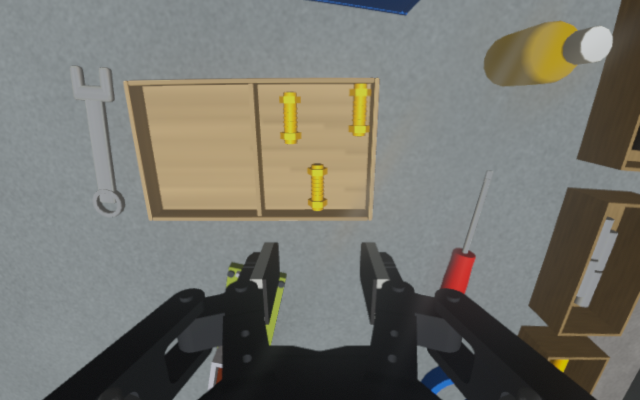

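All three golds are in the far compartment, at (290,117), (359,110) and (317,187). Now for the magazine handle.

Emit:
{"api": "carry_out", "payload": {"rows": [[[0,0,0],0.112,0.5],[[0,0,0],0.112,0.5],[[0,-3,18],0,0.5],[[0,-3,18],0,0.5],[[0,-3,18],0,0.5],[[0,-3,18],0,0.5],[[0,-2,18],0,0.5],[[0,-2,18],0,0.5],[[0,-2,18],0,0.5],[[0,-2,18],0,0.5],[[0,-2,18],0,0.5],[[0,-2,18],0,0.5],[[0,-2,18],0,0.5],[[0,-2,18],0,0.5],[[0,-2,18],0,0.5],[[0,-2,18],0,0.5],[[0,-2,18],0,0.5],[[0,-2,18],0,0.5],[[0,0,15],0,0.5],[[0,0,0],0,0.5]]}}

```text
clock: 34.42
ee_pos: [0.4866, -0.3213, 0.1371]
orientation: [-83.1, 88.0, 177.0]
force: [-0.6, -0.5, -0.3]
width: 0.0429
```

Run:
```python
from h import *
plan(.4914,-.3773,.12,-9.5)
c=bot.camera('wrist');cv2.imwrite('pics/w22.png',c['img'][:,:,::-1])
```

```text
now [ 0.4866 -0.3213  0.1371] psi -10.0 xt [-2.03  0.11] j6 -26.4 w 0.0429 t 34.4 | turn -0.008 shift [16.9 14.5 54.4]
```

View pics/w22.png

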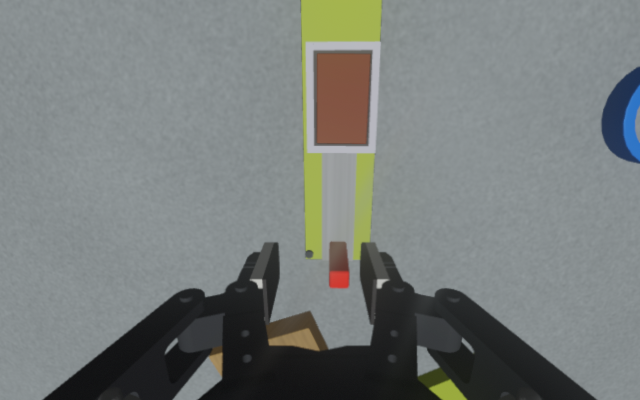

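Run:
```python
from h import *
o=bot.get_obs();c=bot.camera('wrist');crop(c,'w22c',290,20,400,300,2.8) if 0 else crop(c,'w22c',290,30,400,170,5)
crop(c,'w22d',290,220,400,300,6)
```

```text
(no output)
```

View pics/w22c.png

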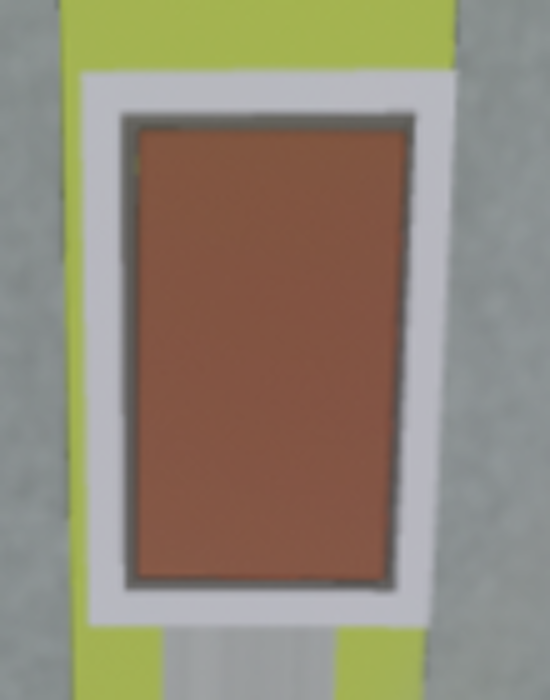

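View pics/w22d.png

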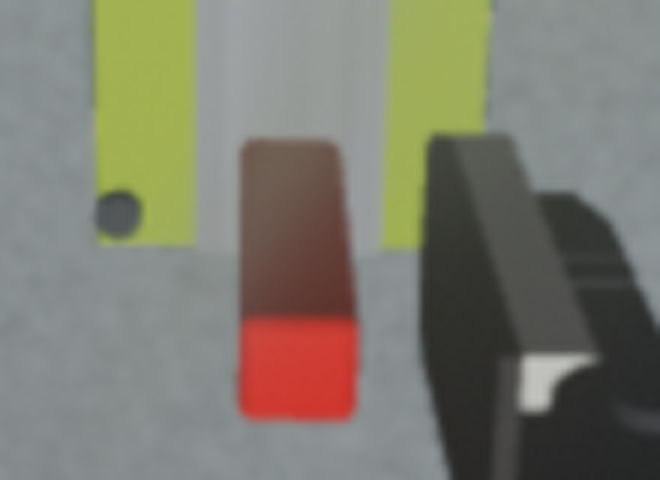

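Run:
```python
from h import *
o=bot.get_obs();c=bot.camera('wrist')
f=lambda p,x,y,s:(np.array(p,float)+.5)/s-.5+[x,y]
S=ray(c,f([(80,72),(457,70),(432,627),(90,625)],290,30,5),.064,o);print('shaft',S.mean(0).round(4),np.linalg.norm(S-np.roll(S,-1,0),axis=1).round(4))
d=S[0]+S[1]-S[2]-S[3];print('ydir',np.degrees(np.arctan2(d[1],d[0])).round(2))
H=ray(c,f([(240,320),(358,320),(354,420),(240,420)],290,220,6),.075,o);print('handle',H.mean(0).round(4),np.linalg.norm(H-np.roll(H,-1,0),axis=1).round(4))
L=ray(c,f([(96,240),(94,5)],290,220,6),.012,o);R=ray(c,f([(421,245),(489,5)],290,220,6),.012,o);print(L.round(4),R.round(4))
d=H.mean(0)-S.mean(0);print(np.linalg.norm(d[:2]),np.degrees(np.arctan2(-d[1],-d[0])))
plan(*H.mean(0)[:2],.1,-9.5)
```

```text
shaft [ 0.5133 -0.243   0.064 ] [0.0492 0.073  0.0492 0.073 ]
ydir 80.51
handle [ 0.4904 -0.3755  0.075 ] [0.0153 0.0152 0.0151 0.0152]
[[ 0.4561 -0.3864  0.012 ]
 [ 0.4637 -0.3447  0.012 ]] [[ 0.5097 -0.3956  0.012 ]
 [ 0.526  -0.3546  0.012 ]]
0.13449802025838592 80.18448232898744
now [ 0.4871 -0.3183  0.1371] psi -9.9 xt [-2.05  0.23] j6 -26.4 w 0.0431 t 34.6 | turn -0.007 shift [36.8 14.  55.9]
```

Emit:
{"api": "carry_out", "payload": {"rows": [[[0,3,13],0,0.5],[[0,3,13],0,0.5],[[0,3,13],0,0.5],[[0,3,13],0,0.5],[[0,0,0],0,0.5],[[-40,0,0],0,0.5],[[0,0,0],0,0.5],[[40,0,0],0,0.5],[[0,0,0],0,0.5],[[0,0,0],0,0.5]]}}

```text
clock: 35.4
ee_pos: [0.4946, -0.3787, 0.14]
orientation: [-81.4, 88.3, 178.8]
force: [0.8, -1.3, 1.0]
width: 0.0426
```

Run:
```python
from h import *
plan(.491,-.376,.04,-9.6)
```

```text
now [ 0.4946 -0.3787  0.14  ] psi -9.8 xt [-1.74  0.04] j6 -30.5 w 0.0426 t 35.4 | turn -0.003 shift [100.1  -1.   -2.5]
```

Emit:
{"api": "carry_out", "payload": {"rows": [[[14,0,0],0,0.5],[[14,0,0],0,0.5],[[14,0,0],0,0.5],[[14,0,0],0,0.5],[[0,0,0],0,0.5],[[0,0,0],0,0.5]]}}

```text
clock: 35.9
ee_pos: [0.4939, -0.3792, 0.0821]
orientation: [-79.3, 88.4, -179.0]
force: [0.1, 0.1, 1.1]
width: 0.043
```

Run:
```python
from h import *
plan(.491,-.376,.04,-9.6)
c=bot.camera('wrist');crop(c,'w23',200,130,440,330,3)
```

```text
now [ 0.4939 -0.3792  0.0821] psi -9.8 xt [-1.64 -0.03] j6 -30.4 w 0.043 t 35.9 | turn -0.003 shift [42.2 -2.2 -2.9]
```

View pics/w23.png

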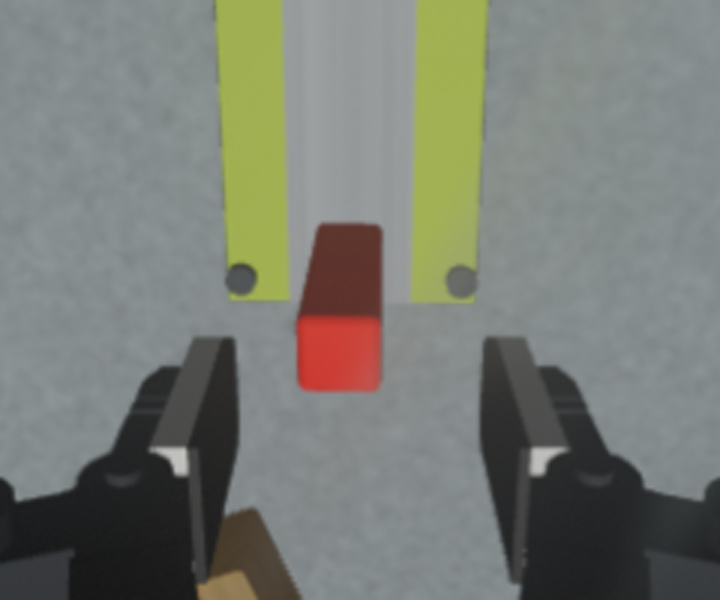

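Emit:
{"api": "carry_out", "payload": {"rows": [[[0,-3,-4],0,0.5],[[14,0,0],0,0.5],[[14,0,0],0,0.5],[[14,0,0],0,0.5],[[0,0,0],0,0.5],[[0,0,0],0,1],[[0,0,0],0,1],[[0,0,0],0,1],[[0,0,0],0,1],[[0,0,0],0,1],[[0,0,0],0,1]]}}

```text
clock: 36.87
ee_pos: [0.4901, -0.3745, 0.0388]
orientation: [-76.0, 88.6, -175.9]
force: [-3.1, 0.8, -2.3]
width: 0.0154
```

Run:
```python
from h import *
plan(.491+.075*np.cos(np.radians(80.4)),-.376+.075*np.sin(np.radians(80.4)),.04,-9.6)
c=bot.camera('wrist');crop(c,'w24',200,80,440,330,3)
```

```text
now [ 0.4901 -0.3745  0.0388] psi -9.9 xt [-1.44 -0.1 ] j6 -30.2 w 0.0154 t 36.9 | turn -0.005 shift [ -1.7   1.1 -73.7]
```

View pics/w24.png

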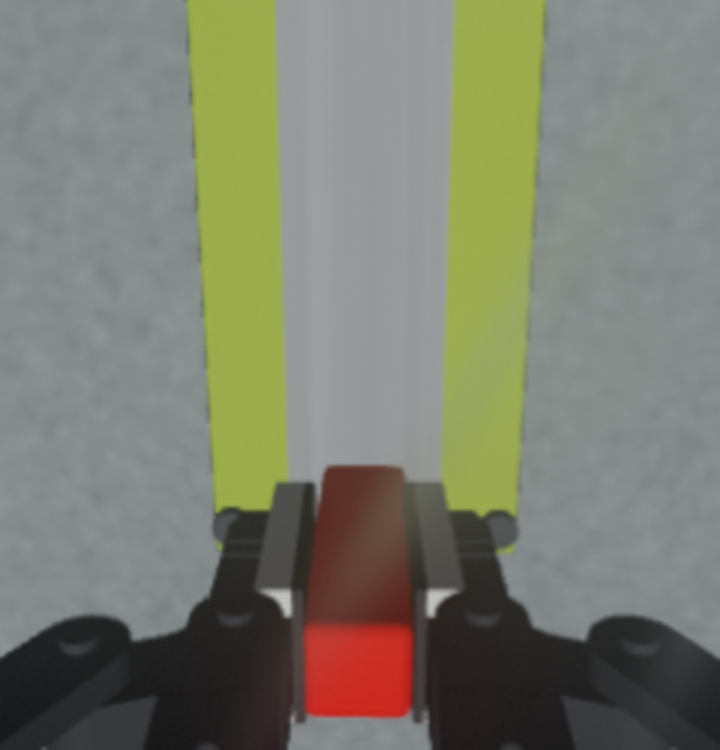

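Emit:
{"api": "carry_out", "payload": {"rows": [[[0,0,-5],0,1],[[0,0,-8],0,1],[[0,0,-8],0,1],[[0,0,-8],0,1],[[0,0,-8],0,1],[[0,0,-8],0,1],[[0,0,-8],0,1],[[0,0,-6],0,1],[[0,0,0],0,1],[[0,0,0],0,1]]}}

```text
clock: 37.75
ee_pos: [0.5008, -0.3125, 0.0387]
orientation: [-61.6, 88.5, -161.3]
force: [-2.8, -1.8, -2.5]
width: 0.0154
```

Run:
```python
from h import *
print(bot.get_obs()['force'])
plan(.4901+.075*np.cos(np.radians(80.4)),-.3745+.075*np.sin(np.radians(80.4)),.04,-9.6)
```

```text
[-2.7549619  -1.80731421 -2.4898485 ]
now [ 0.5008 -0.3125  0.0387] psi -9.7 xt [-1.4  -0.48] j6 -24.8 w 0.0154 t 37.8 | turn -0.001 shift [ -1.4  -0.2 -12.1]
```

Emit:
{"api": "carry_out", "payload": {"rows": [[[0,0,-5],0,1],[[0,0,-5],0,1],[[0,0,0],0,1],[[0,0,-2],0,1],[[0,0,-2],0,1],[[0,0,0],0,1]]}}

```text
clock: 38.25
ee_pos: [0.5028, -0.3009, 0.0387]
orientation: [-50.1, 88.3, -149.7]
force: [-1.8, 1.4, -1.4]
width: 0.0155
```

Run:
```python
from h import *
o=bot.get_obs();print(o['force'], np.linalg.norm(o['ee_pos'][:2]-[.4901,-.3745]))
plan(.4901+.075*np.cos(np.radians(80.4)),-.3745+.075*np.sin(np.radians(80.4)),.04,-9.6)
c=bot.camera('scene');crop(c,'s24',180,110,320,220,5)
```

```text
[-1.845836    1.38826633 -1.40692609] 0.07465761800813647
now [ 0.5028 -0.3009  0.0387] psi -9.6 xt [-1.43 -0.84] j6 -23.4 w 0.0155 t 38.2 | turn 0.001 shift [-1.3 -0.3 -0.3]
```

View pics/s24.png

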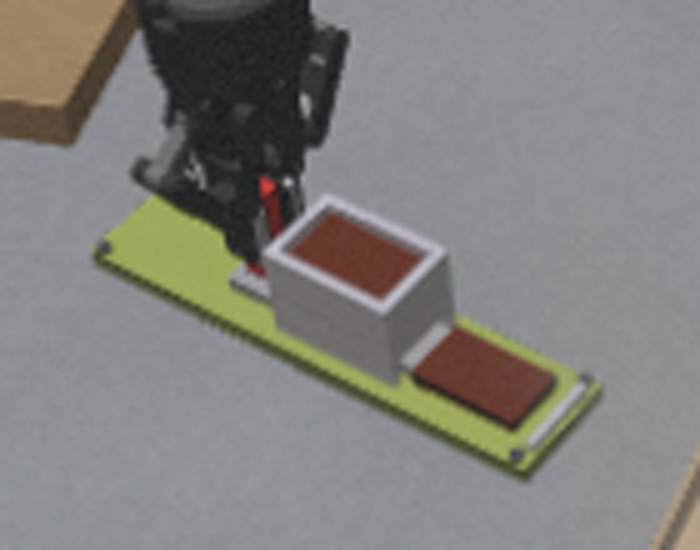

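The blank is out on the open plate and the pusher is fully in. I'll pull it back.

Emit:
{"api": "carry_out", "payload": {"rows": [[[0,0,5],0,1],[[0,0,8],0,1],[[0,0,8],0,1],[[0,0,8],0,1],[[0,0,8],0,1],[[0,0,8],0,1],[[0,0,8],0,1],[[0,0,6],0,1],[[0,0,4],0,1],[[0,0,0],0,1]]}}

```text
clock: 39.13
ee_pos: [0.4914, -0.3664, 0.0387]
orientation: [-63.8, 88.5, -163.6]
force: [-2.0, 1.5, -1.8]
width: 0.0155
```

Run:
```python
from h import *
o=bot.get_obs();print(o['force'])
plan(.4901,-.3745,.04,-9.6)
```

```text
[-1.98262884  1.5377007  -1.84085145]
now [ 0.4914 -0.3664  0.0387] psi -9.8 xt [-1.41 -0.41] j6 -29.3 w 0.0155 t 39.1 | turn -0.003 shift [-1.2 -0.   8.2]
```

Emit:
{"api": "carry_out", "payload": {"rows": [[[0,0,5],0,1],[[0,0,4],0,1],[[0,0,2],0,1],[[0,0,2],0,1],[[0,0,0],0,1]]}}

```text
clock: 39.55
ee_pos: [0.4901, -0.3744, 0.0388]
orientation: [-90.7, 88.6, 169.4]
force: [-3.1, -1.2, -3.3]
width: 0.0156
```

Run:
```python
from h import *
o=bot.get_obs();print(o['force'])
plan(.4901,-.3745,.04,-9.6)
c=bot.camera('scene');crop(c,'s25',180,110,320,220,5)
```

```text
[-3.08618325 -1.16306177 -3.31842269]
now [ 0.4901 -0.3744  0.0388] psi -10.0 xt [-1.39  0.26] j6 -30.5 w 0.0156 t 39.5 | turn -0.006 shift [-1.2  0.   0.1]
```

View pics/s25.png

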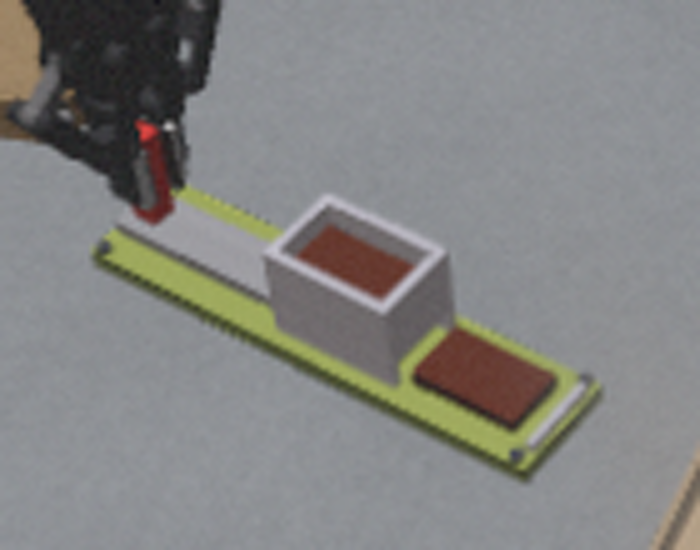

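Pusher back, stack dropped by one. Release, lift, and go to the blank.

Emit:
{"api": "carry_out", "payload": {"rows": [[[0,0,0],0,0.5],[[0,0,0],0,0.5],[[0,0,0],0,0.5],[[-12,0,0],0,0.5],[[-14,0,0],0,0.5],[[-14,0,0],0,0.5],[[-14,0,0],0,0.5],[[-14,0,0],0,0.4],[[-14,0,0],0,0.3],[[0,0,0],0,0.3]]}}

```text
clock: 40.43
ee_pos: [0.493, -0.3801, 0.1327]
orientation: [-69.0, 88.5, -168.7]
force: [0.8, -0.9, 0.3]
width: 0.0602
```

Run:
```python
from h import *
plan(.5255,-.1725,.12,-9.6)
```

```text
now [ 0.493  -0.3801  0.1327] psi -9.7 xt [-1.48 -0.3 ] j6 -30.6 w 0.0602 t 40.4 | turn -0.002 shift [  10.7   -2.3 -210.2]
```

Emit:
{"api": "carry_out", "payload": {"rows": [[[0,0,-15],0,0.3],[[0,0,-15],0,0.3],[[0,0,-15],0,0.3],[[0,0,-15],0,0.3],[[0,0,-15],0,0.3],[[0,0,-15],0,0.3],[[0,0,-15],0,0.3],[[0,0,-15],0,0.3],[[0,0,-15],0,0.3],[[0,0,-15],0,0.3],[[0,0,-15],0,0.3],[[0,0,-15],0,0.3],[[0,0,-15],0,0.3],[[0,0,0],0,0.3],[[0,0,0],0,0.3]]}}

```text
clock: 41.68
ee_pos: [0.5176, -0.154, 0.1205]
orientation: [-88.2, 87.2, 172.9]
force: [-0.2, -0.9, 0.5]
width: 0.0598
```

Run:
```python
from h import *
plan(.5255,-.1725,.05,-9.6)
c=bot.camera('wrist');cv2.imwrite('pics/w26.png',c['img'][:,:,::-1])
```

```text
now [ 0.5176 -0.154   0.1205] psi -9.0 xt [-2.75  0.34] j6 -11.4 w 0.0598 t 41.7 | turn 0.011 shift [69.9 14.3 16.8]
```

View pics/w26.png

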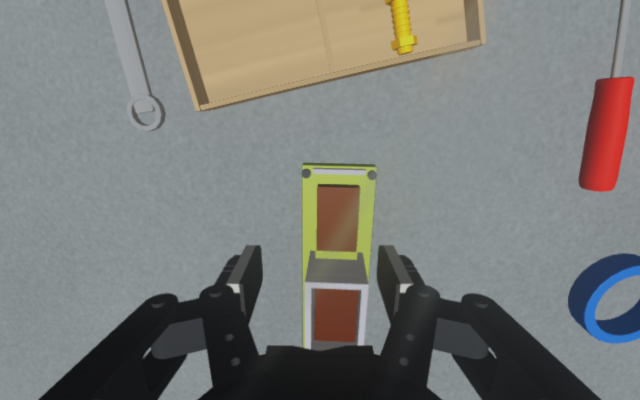

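Run:
```python
from h import *
o=bot.get_obs();c=bot.camera('wrist')
B=ray(c,[(316.5,184.5),(359,185),(357,251),(316.5,250)],.022,o)
print(B.mean(0).round(4),np.linalg.norm(B-np.roll(B,-1,0),axis=1).round(4));d=B[0]+B[1]-B[2]-B[3];print(np.degrees(np.arctan2(d[1],d[0])))
```

```text
[ 0.5249 -0.172   0.022 ] [0.0352 0.0607 0.0361 0.0606]
81.25567885318607
```

Emit:
{"api": "carry_out", "payload": {"rows": [[[-40,0,0],0,0.3],[[0,0,0],0,0.3],[[40,0,0],0,0.3],[[0,0,0],0,0.3],[[0,0,0],0,0.3],[[-40,0,0],0,0.3],[[0,0,0],0,0.3],[[40,0,0],0,0.3],[[0,0,0],0,0.3],[[0,7,8],0,0.3],[[0,0,0],0,0.3],[[0,0,0],0,0.3]]}}

```text
clock: 42.78
ee_pos: [0.5288, -0.1732, 0.1317]
orientation: [-80.1, 87.8, -179.6]
force: [0.2, -0.4, 0.6]
width: 0.0598
```

Run:
```python
from h import *
plan(.5255,-.1725,.05,-9.6)
```

```text
now [ 0.5288 -0.1732  0.1317] psi -9.5 xt [-2.19 -0.02] j6 -12.1 w 0.0598 t 42.8 | turn 0.002 shift [81.8 -0.3 -0.7]
```

Emit:
{"api": "carry_out", "payload": {"rows": [[[40,0,0],0,0.3],[[0,0,0],0,0.3],[[0,0,0],0,0.3],[[30,0,0],0,0.3],[[0,0,0],0,0.3],[[0,0,0],0,0.3]]}}

```text
clock: 43.28
ee_pos: [0.5352, -0.1777, 0.0717]
orientation: [-63.9, 88.6, -163.5]
force: [-0.0, 1.0, 0.6]
width: 0.0599
```

Run:
```python
from h import *
plan(.5252,-.1723,.013,-9.6)
c=bot.camera('wrist');crop(c,'w27',180,120,460,330,2.8)
```

```text
now [ 0.5352 -0.1777  0.0717] psi -9.5 xt [-1.3  -0.38] j6 -12.1 w 0.0599 t 43.3 | turn 0.001 shift [58.9 -9.5 -4.3]
```

View pics/w27.png

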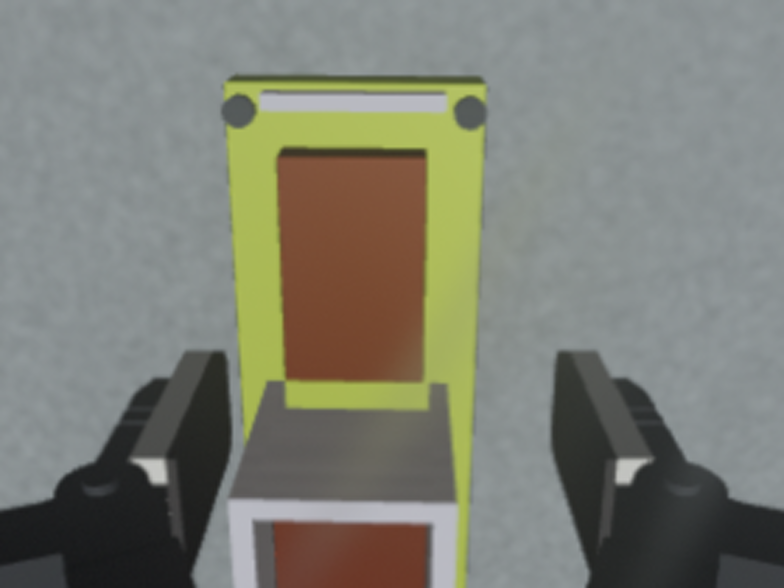

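Emit:
{"api": "carry_out", "payload": {"rows": [[[0,-4,-2],0,0.3],[[0,-4,-2],0,0.3],[[0,0,0],0,0.3],[[12,0,0],0,0.3],[[12,0,0],0,0.3],[[12,0,0],0,0.3],[[0,0,0],0,0.3],[[0,0,0],0,0.3]]}}

```text
clock: 44.0
ee_pos: [0.5302, -0.1733, 0.0401]
orientation: [-40.4, 89.0, -139.9]
force: [0.4, 0.2, 0.2]
width: 0.0598
```

Run:
```python
from h import *
plan(.5252,-.1723,.013,-9.6)
c=bot.camera('wrist');crop(c,'w28',180,150,460,360,2.8)
```

```text
now [ 0.5302 -0.1733  0.0401] psi -9.5 xt [-0.73 -0.61] j6 -11.8 w 0.0598 t 44.0 | turn 0.002 shift [27.2 -4.8 -0.5]
```

View pics/w28.png

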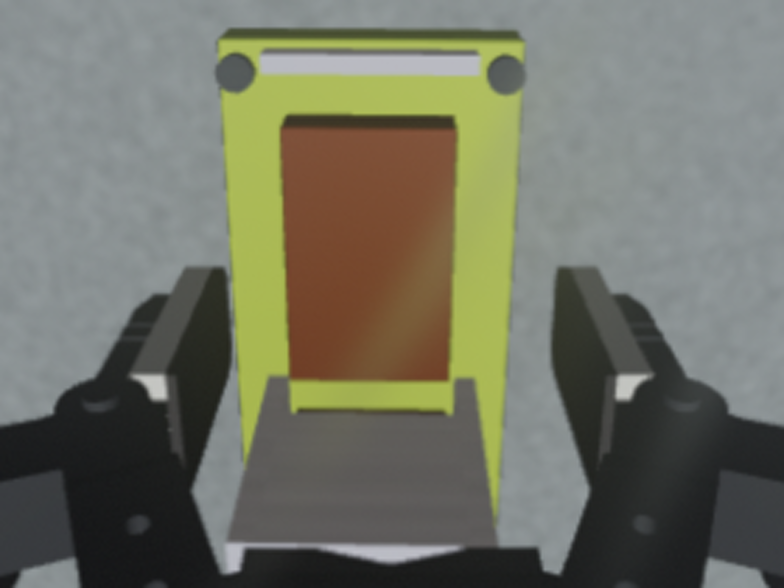

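Emit:
{"api": "carry_out", "payload": {"rows": [[[0,-5,0],0,0.38],[[8,0,0],0,0.38],[[8,0,0],0,0.38],[[7,0,0],0,0.38],[[0,0,0],0,0.38],[[0,0,0],0,0.38]]}}

```text
clock: 44.55
ee_pos: [0.5235, -0.1725, 0.0139]
orientation: [-46.9, 89.0, -146.4]
force: [-0.2, 0.2, -0.4]
width: 0.0526
```

Run:
```python
from h import *
print(bot.get_obs()['force'])
plan(.5252,-.1723,.013,-9.6)
c=bot.camera('wrist');crop(c,'w29',180,150,460,360,2.8)
c=bot.camera('scene');crop(c,'s29',180,100,340,220,4)
```

```text
[-0.22632267  0.20784531 -0.38885188]
now [ 0.5235 -0.1725  0.0139] psi -9.5 xt [-0.85 -0.57] j6 -11.9 w 0.0526 t 44.5 | turn 0.001 shift [ 0.9  1.6 -0.5]
```

View pics/w29.png

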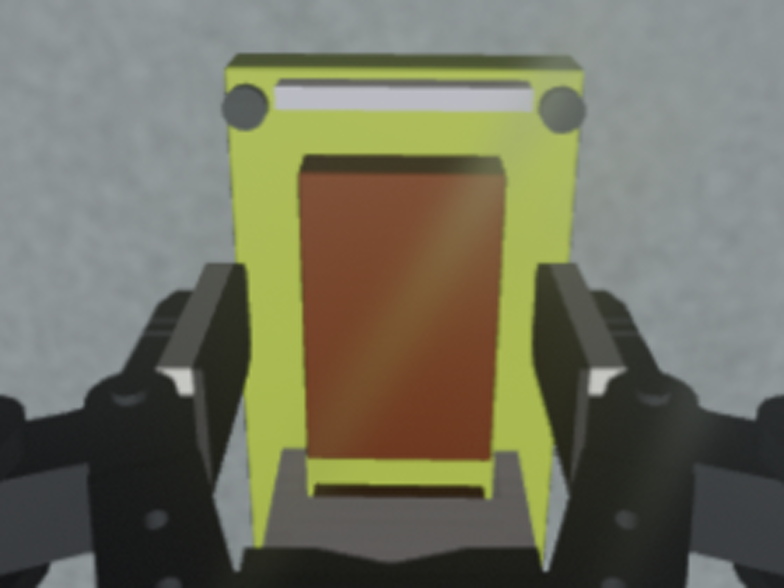

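View pics/s29.png

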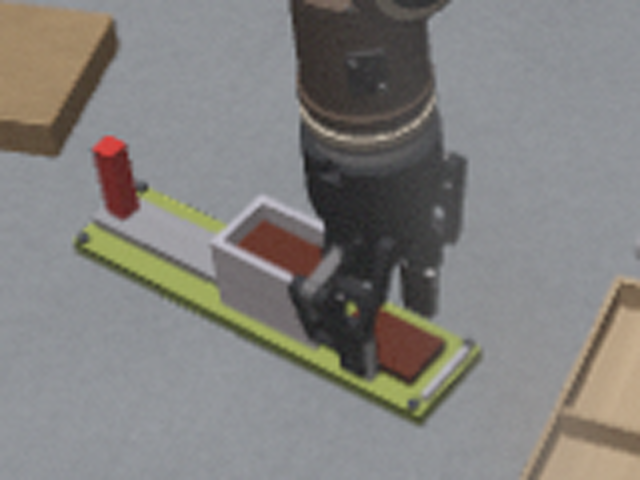

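Emit:
{"api": "carry_out", "payload": {"rows": [[[2,0,0],0,0.38],[[0,0,0],0,1],[[0,0,0],0,1],[[0,0,0],0,1],[[0,0,0],0,1],[[0,0,0],0,1]]}}

```text
clock: 45.15
ee_pos: [0.5255, -0.1732, 0.0141]
orientation: [-34.6, 89.1, -134.1]
force: [-0.6, 0.3, -1.3]
width: 0.0339
```

Run:
```python
from h import *
print(bot.get_obs()['force'])
plan(.5252,-.1723,.013,-9.6)
c=bot.camera('wrist');crop(c,'w30',180,150,460,360,2.8)
```

```text
[-0.55197261  0.2880255  -1.26950928]
now [ 0.5255 -0.1732  0.0141] psi -9.5 xt [-0.63 -0.65] j6 -11.9 w 0.0339 t 45.1 | turn 0.001 shift [ 1.1 -0.5 -0.8]
```

View pics/w30.png

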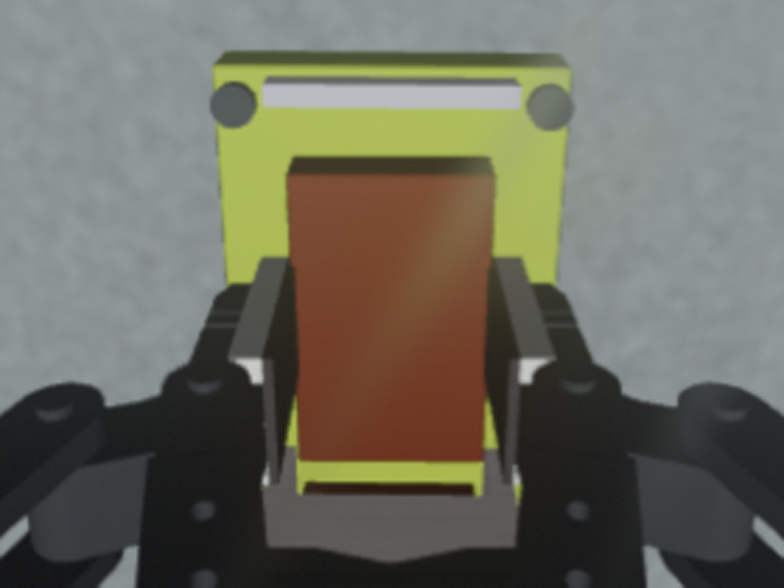

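Emit:
{"api": "carry_out", "payload": {"rows": [[[-6,0,0],0,1],[[-12,0,0],0,1],[[-12,0,0],0,1],[[-14,0,0],0,1],[[-14,0,0],0,1],[[-14,0,0],0,1],[[-14,0,0],0,1],[[0,0,0],-0.11,1],[[0,0,0],-0.11,1],[[0,0,0],0,1]]}}

```text
clock: 46.03
ee_pos: [0.5289, -0.1729, 0.1152]
orientation: [-15.8, 89.1, -102.2]
force: [0.1, 0.3, -0.6]
width: 0.034
```

Run:
```python
from h import *
plan(.482,.002,.07,3)
c=bot.camera('wrist');crop(c,'w31',120,80,520,380,2)
```

```text
now [ 0.5289 -0.1729  0.1152] psi 3.6 xt [-0.18 -0.83] j6 -25.1 w 0.034 t 46.0 | turn 0.011 shift [  42.8  -37.5 -177.7]
```

View pics/w31.png

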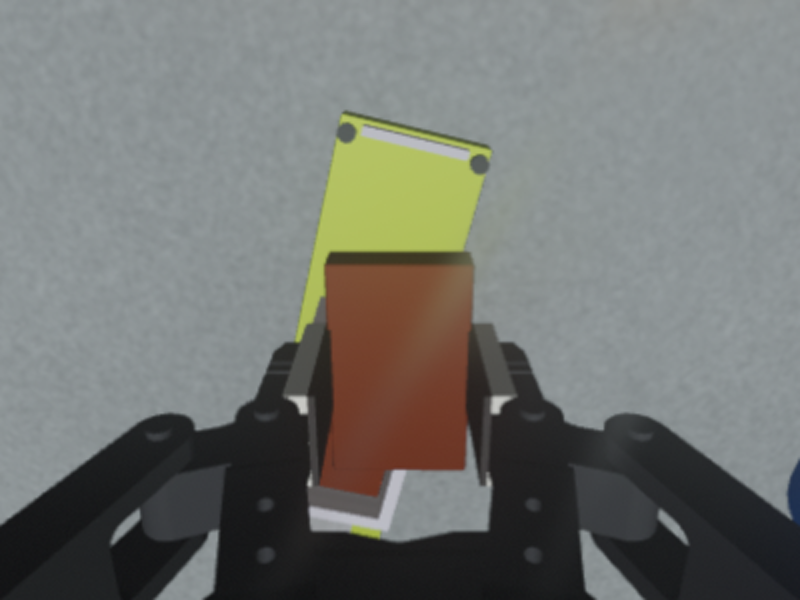

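Emit:
{"api": "carry_out", "payload": {"rows": [[[0,-3,-14],0,1],[[0,-3,-14],0,1],[[0,-3,-14],0,1],[[0,-3,-14],0,1],[[0,-3,-14],0,1],[[0,-3,-14],0,1],[[0,-3,-14],0,1],[[0,-3,-14],0,1],[[0,-3,-14],0,1],[[0,-3,-14],0,1],[[0,-3,-14],0,1],[[0,-3,-12],0,1],[[0,0,0],0,1],[[0,0,0],0,1]]}}

```text
clock: 47.25
ee_pos: [0.4726, 0.0096, 0.113]
orientation: [-58.6, 89.0, -147.1]
force: [0.6, -0.1, -0.3]
width: 0.0339
```

Run:
```python
from h import *
plan(.482,.002,.045,3)
c=bot.camera('wrist');cv2.imwrite('pics/w32.png',c['img'][:,:,::-1])
```

```text
now [0.4726 0.0096 0.113 ] psi 1.5 xt [-0.8  -0.52] j6 -4.7 w 0.0339 t 47.2 | turn -0.027 shift [67.9 10.   7.6]
```

View pics/w32.png

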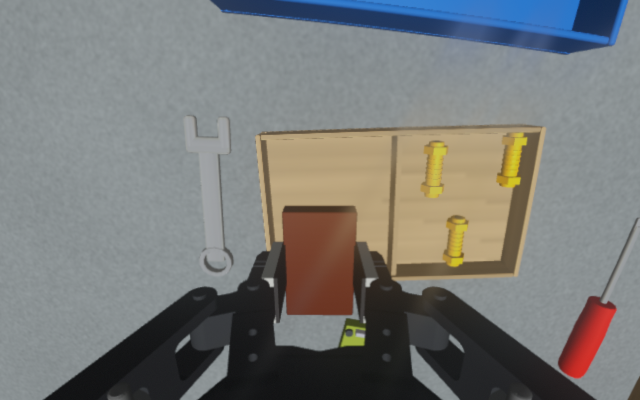

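Emit:
{"api": "carry_out", "payload": {"rows": [[[0,5,4],-0.027,1],[[0,4,3],0,1],[[12,0,0],0,1],[[14,0,0],0,1],[[14,0,0],0,1],[[14,0,0],0,1],[[14,0,0],0,1],[[0,0,0],0,1],[[0,0,0],0,1]]}}

```text
clock: 48.05
ee_pos: [0.486, -0.0038, 0.0443]
orientation: [-39.8, 89.2, -127.8]
force: [0.1, -0.1, -0.0]
width: 0.0337
```

Run:
```python
from h import *
plan(.482,.002,.009,3)
```

```text
now [ 0.486  -0.0038  0.0443] psi 2.1 xt [-0.47 -0.6 ] j6 -6.6 w 0.0337 t 48.0 | turn -0.016 shift [35.3 -3.4 -6.4]
```

Emit:
{"api": "carry_out", "payload": {"rows": [[[0,-3,-5],-0.016,1],[[8,0,0],0,1],[[8,0,0],0,1],[[8,0,0],0,1],[[7,0,0],0,1],[[0,0,0],0,1],[[0,0,0],0,1]]}}

```text
clock: 48.63
ee_pos: [0.4851, 0.0003, 0.013]
orientation: [-17.8, 89.3, -104.8]
force: [0.2, -0.2, 0.1]
width: 0.0341
```

Run:
```python
from h import *
print(bot.get_obs()['force'])
plan(.482,.002,.009,3)
```

```text
[ 0.18865292 -0.21022792  0.08522832]
now [4.851e-01 3.000e-04 1.300e-02] psi 3.0 xt [-0.17 -0.63] j6 -6.9 w 0.0341 t 48.6 | turn -0.001 shift [ 4.  -3.  -1.9]
```

Emit:
{"api": "carry_out", "payload": {"rows": [[[3,-2,0],0,1],[[1,0,0],0,1],[[0,0,0],0,1],[[0,0,0],0,0.45],[[0,0,0],0,0.42],[[0,0,0],0,0.42],[[-8,0,0],0,0.42],[[-14,0,0],0,0.42],[[-14,0,0],0,0.42],[[-14,0,0],0,0.42],[[-14,0,0],0,0.42],[[-14,0,0],0,0.42],[[-14,0,0],0,0.42],[[-14,0,0],0,0.42],[[0,0,0],0.11,0.5],[[0,0,0],0.11,0.5],[[0,0,0],0,0.5]]}}

```text
clock: 50.05
ee_pos: [0.4858, 0.0013, 0.1282]
orientation: [36.7, 89.2, -63.4]
force: [0.7, -0.6, 0.3]
width: 0.0425
```

Run:
```python
from h import *
plan(.4905,-.376,.13,-9.6)
c=bot.camera('wrist');cv2.imwrite('pics/w33.png',c['img'][:,:,::-1])
```

```text
now [0.4858 0.0013 0.1282] psi -10.1 xt [ 0.34 -0.67] j6 6.1 w 0.0425 t 50.0 | turn -0.01 shift [  2.6  67.5 371.3]
```

View pics/w33.png

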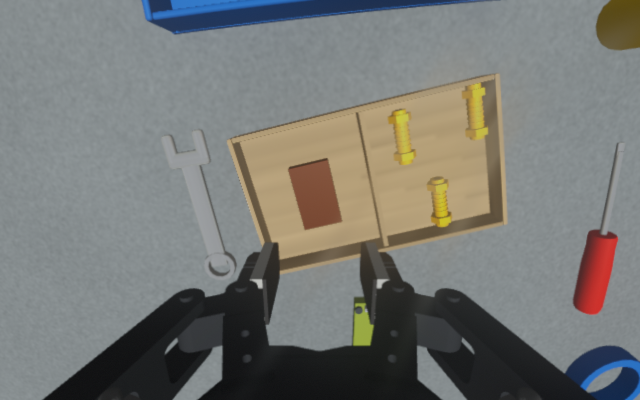

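Blank 1 lies flat and centred in the near compartment. Second cycle.

Emit:
{"api": "carry_out", "payload": {"rows": [[[-2,3,17],0,0.5],[[0,3,17],0,0.5],[[0,3,17],0,0.5],[[0,3,17],0,0.5],[[0,3,17],0,0.5],[[0,3,17],0,0.5],[[0,3,17],0,0.5],[[0,3,17],0,0.5],[[0,3,17],0,0.5],[[0,3,17],0,0.5],[[0,3,17],0,0.5],[[0,3,17],0,0.5],[[0,3,17],0,0.5],[[0,3,17],0,0.5],[[0,3,17],0,0.5],[[0,3,17],0,0.5],[[0,3,17],0,0.5],[[0,3,17],0,0.5],[[0,3,17],0,0.5],[[0,3,17],0,0.5]]}}

```text
clock: 51.77
ee_pos: [0.4918, -0.3539, 0.1322]
orientation: [-35.8, 89.7, -131.7]
force: [0.3, 0.5, 0.6]
width: 0.0429
```

Emit:
{"api": "carry_out", "payload": {"rows": [[[0,0,0],0,0.5],[[0,0,0],0,0.5]]}}

```text
clock: 51.93
ee_pos: [0.4915, -0.3571, 0.132]
orientation: [-28.8, 89.6, -124.7]
force: [-0.7, 1.5, -0.9]
width: 0.0424
```

Run:
```python
from h import *
plan(.4905,-.376,.08,-9.6)
c=bot.camera('wrist');cv2.imwrite('pics/w34.png',c['img'][:,:,::-1])
```

```text
now [ 0.4915 -0.3571  0.132 ] psi -5.9 xt [-0.21 -0.31] j6 -33.8 w 0.0424 t 51.9 | turn 0.065 shift [52.1  2.3 18.4]
```

View pics/w34.png

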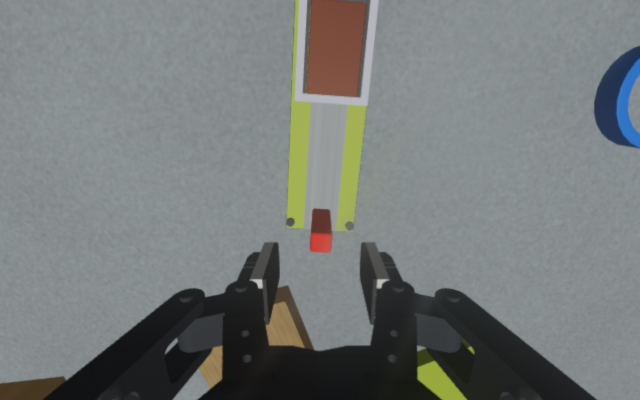

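Emit:
{"api": "carry_out", "payload": {"rows": [[[0,1,8],0.065,0.5],[[0,1,8],0,0.5],[[12,0,0],0,0.5],[[14,0,0],0,0.5],[[14,0,0],0,0.5],[[10,0,0],0,0.5],[[0,0,0],0,0.5],[[0,0,0],0,0.5]]}}

```text
clock: 52.65
ee_pos: [0.4901, -0.3669, 0.077]
orientation: [-76.5, 89.6, -175.3]
force: [0.0, 0.2, 0.7]
width: 0.0422
```

Run:
```python
from h import *
plan(.4905,-.3752,.039,-9.6)
c=bot.camera('wrist');crop(c,'w35',200,130,440,330,3)
```

```text
now [ 0.4901 -0.3669  0.077 ] psi -8.8 xt [-0.38 -0.03] j6 -31.7 w 0.0422 t 52.6 | turn 0.013 shift [38.  2.  8.]
```

View pics/w35.png

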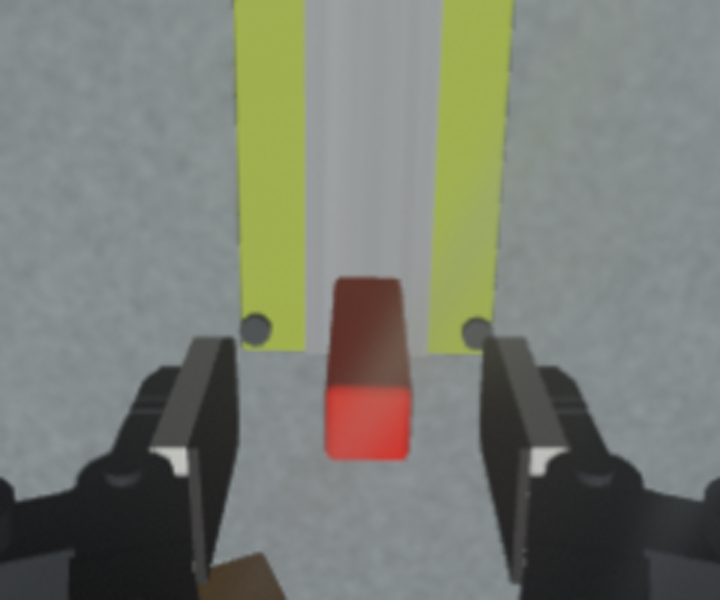

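Emit:
{"api": "carry_out", "payload": {"rows": [[[0,1,5],0.01,0.5],[[0,0,0],0,0.5],[[13,0,0],0,0.5],[[13,0,0],0,0.5],[[11,0,0],0,0.5],[[0,0,0],0,0.5],[[0,0,0],0,1],[[0,0,0],0,1],[[0,0,0],0,1],[[0,0,0],0,1],[[0,0,0],0,1]]}}

```text
clock: 53.62
ee_pos: [0.4908, -0.373, 0.0377]
orientation: [-61.5, 89.7, -161.0]
force: [-0.5, 0.3, -1.9]
width: 0.0152
```

Run:
```python
from h import *
plan(.4901,-.3745,.039,-9.6)
c=bot.camera('wrist');crop(c,'w36',200,130,440,330,3)
```

```text
now [ 0.4908 -0.373   0.0377] psi -9.5 xt [-0.28 -0.09] j6 -31.5 w 0.0152 t 53.6 | turn 0.002 shift [-1.3 -0.4  1.5]
```

View pics/w36.png

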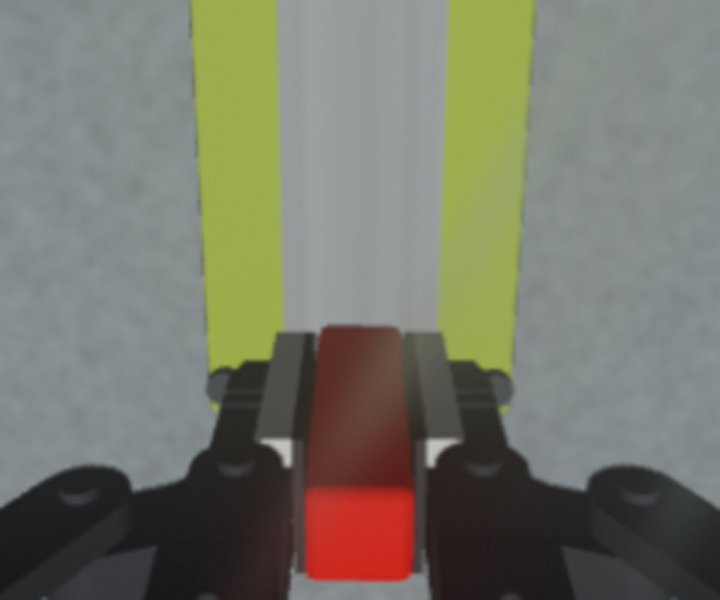

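Start position is (0.4908, −0.373). I'll push as before.

Emit:
{"api": "carry_out", "payload": {"rows": [[[0,0,-5],0,1],[[0,0,-8],0,1],[[0,0,-8],0,1],[[0,0,-8],0,1],[[0,0,-8],0,1],[[0,0,-8],0,1],[[0,0,-8],0,1],[[0,0,-6],0,1],[[0,0,-5],0,1],[[0,0,-5],0,1],[[0,0,0],0,1],[[0,0,-2],0,1],[[0,0,-2],0,1],[[0,0,0],0,1]]}}

```text
clock: 54.83
ee_pos: [0.5035, -0.2994, 0.0377]
orientation: [-5.1, 89.2, -104.4]
force: [0.9, 0.3, -1.5]
width: 0.0151
```

Run:
```python
from h import *
o=bot.get_obs();print(o['force'], np.linalg.norm(o['ee_pos'][:2]-[.4908,-.373]));plan(.4908,-.373,.039,-9.6)
c=bot.camera('scene');crop(c,'s37',180,110,320,220,5)
```

```text
[ 0.90582495  0.2783115  -1.46522778] 0.07465268964615503
now [ 0.5035 -0.2994  0.0377] psi -9.3 xt [-0.2  -0.78] j6 -24.6 w 0.0151 t 54.8 | turn 0.005 shift [-0.3 -0.3 74.7]
```

View pics/s37.png

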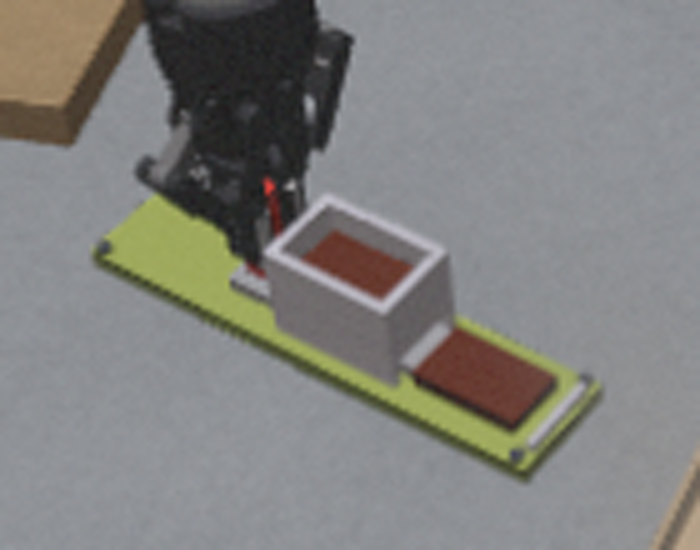

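Emit:
{"api": "carry_out", "payload": {"rows": [[[0,0,5],0,1],[[0,0,8],0,1],[[0,0,8],0,1],[[0,0,8],0,1],[[0,0,8],0,1],[[0,0,8],0,1],[[0,0,8],0,1],[[0,0,6],0,1],[[0,0,4],0,1],[[0,0,5],0,1],[[0,0,4],0,1],[[0,0,2],0,1],[[0,0,2],0,1],[[0,0,0],0,1],[[0,0,2],0,1],[[0,0,0],0,1]]}}

```text
clock: 56.22
ee_pos: [0.4908, -0.3729, 0.0377]
orientation: [-141.8, 89.5, 118.7]
force: [0.2, -0.4, -0.7]
width: 0.0157
```

Run:
```python
from h import *
o=bot.get_obs();print(o['force']);plan(.4908,-.373,.039,-9.6)
```

```text
[ 0.22548139 -0.40632591 -0.68776859]
now [ 0.4908 -0.3729  0.0377] psi -9.5 xt [-0.25  0.46] j6 -32.0 w 0.0157 t 56.2 | turn 0.001 shift [-1.3  0.1  0.1]
```

Pusher fully back. Release, lift, and go to blank 2.

Emit:
{"api": "carry_out", "payload": {"rows": [[[0,0,0],0,0.5],[[0,0,0],0,0.5],[[0,0,0],0,0.5],[[-12,0,0],0,0.5],[[-14,0,0],0,0.5],[[-14,0,0],0,0.5],[[-14,0,0],0,0.5],[[-14,0,0],0,0.4],[[-14,0,0],0,0.3],[[0,0,0],0,0.3]]}}

```text
clock: 57.05
ee_pos: [0.4907, -0.3795, 0.1294]
orientation: [-60.3, 89.7, -159.7]
force: [0.4, -0.0, 0.2]
width: 0.06
```

Emit:
{"api": "carry_out", "payload": {"rows": [[[0,0,-14],0,0.3],[[0,0,-14],0,0.3],[[0,0,-14],0,0.3],[[0,0,-14],0,0.3],[[0,0,-14],0,0.3],[[0,0,-14],0,0.3],[[0,0,-14],0,0.3],[[0,0,-14],0,0.3],[[0,0,-14],0,0.3],[[0,0,-14],0,0.3],[[0,0,-14],0,0.3],[[0,0,-14],0,0.3],[[0,0,-14],0,0.3],[[0,0,0],0,0.3],[[0,0,0],0,0.3]]}}

```text
clock: 58.3
ee_pos: [0.5165, -0.1709, 0.1221]
orientation: [-100.3, 88.9, 160.8]
force: [-1.2, 0.2, 0.1]
width: 0.0598
```

Run:
```python
from h import *
plan(.5252,-.1723,.07,-9.6)
c=bot.camera('wrist');cv2.imwrite('pics/w38.png',c['img'][:,:,::-1])
```

```text
now [ 0.5165 -0.1709  0.1221] psi -8.9 xt [-1.01  0.35] j6 -13.9 w 0.0598 t 58.3 | turn 0.013 shift [51.9  9.8  0.1]
```

View pics/w38.png

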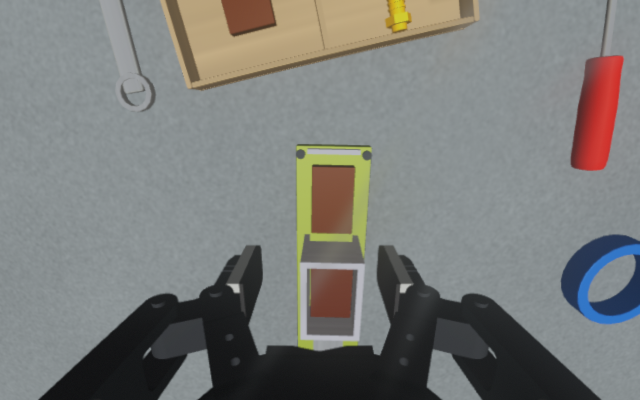

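Run:
```python
from h import *
o=bot.get_obs();c=bot.camera('wrist')
B=ray(c,[(312,165.5),(355,165.5),(352.5,233.5),(312.5,233.5)],.022,o)
print(B.mean(0).round(4),np.linalg.norm(B-np.roll(B,-1,0),axis=1).round(4));d=B[0]+B[1]-B[2]-B[3];print(np.degrees(np.arctan2(d[1],d[0])))
```

```text
[ 0.5257 -0.1728  0.022 ] [0.0353 0.0607 0.0353 0.0608]
81.10809720668775
```

Emit:
{"api": "carry_out", "payload": {"rows": [[[0,7,0],0.013,0.3],[[0,0,0],0,0.3],[[14,0,0],0,0.3],[[14,0,0],0,0.3],[[14,0,0],0,0.3],[[14,0,0],0,0.3],[[14,0,0],0,0.3],[[0,0,0],0,0.3],[[0,0,0],0,0.3]]}}

```text
clock: 59.15
ee_pos: [0.527, -0.1809, 0.0515]
orientation: [-87.4, 89.4, 172.3]
force: [-0.1, -0.4, 0.7]
width: 0.0599
```

Run:
```python
from h import *
plan(.5252,-.1723,.0135,-9.6)
c=bot.camera('wrist');crop(c,'w39',180,150,460,360,2.8)
```

```text
now [ 0.527  -0.1809  0.0515] psi -10.3 xt [-0.59  0.08] j6 -12.9 w 0.0599 t 59.1 | turn -0.012 shift [38.1 -2.8 -8.2]
```

View pics/w39.png

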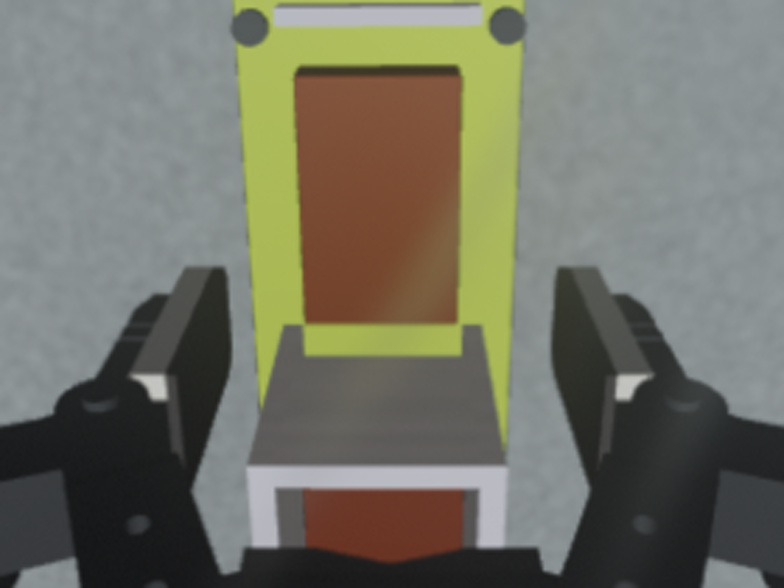

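Emit:
{"api": "carry_out", "payload": {"rows": [[[0,-1,-4],0,0.38],[[0,-2,-4],0,0.38],[[0,0,0],0,0.38],[[9,0,0],0,0.38],[[9,0,0],0,0.38],[[9,0,0],0,0.38],[[6,0,0],0,0.38],[[0,0,0],0,0.38],[[0,0,0],0,0.38]]}}

```text
clock: 59.95
ee_pos: [0.5275, -0.1728, 0.0188]
orientation: [-66.3, 89.7, -166.6]
force: [-0.1, -0.4, 0.0]
width: 0.0529
```

Run:
```python
from h import *
print(bot.get_obs()['force'])
plan(.5252,-.1723,.0135,-9.6)
c=bot.camera('wrist');crop(c,'w40',180,150,460,360,2.8)
```

```text
[-0.05798975 -0.36597585  0.03372818]
now [ 0.5275 -0.1728  0.0188] psi -10.3 xt [-0.27 -0.06] j6 -12.1 w 0.0529 t 60.0 | turn -0.012 shift [ 5.3 -2.4 -0.2]
```

View pics/w40.png

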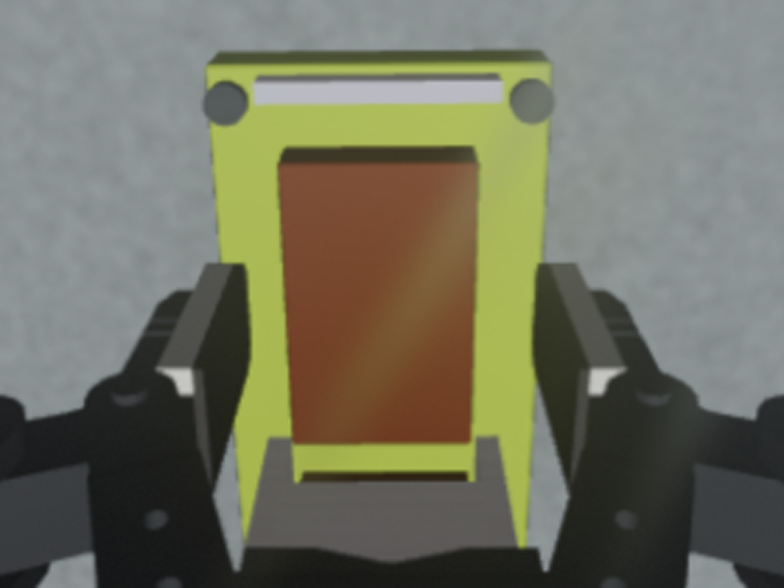

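Emit:
{"api": "carry_out", "payload": {"rows": [[[3,-2,0],-0.01,0.38],[[3,0,0],0,0.38],[[0,0,0],0,0.5],[[0,0,0],0,1],[[0,0,0],0,1],[[0,0,0],0,1],[[0,0,0],0,1],[[0,0,0],0,1],[[-6,0,0],0,1],[[-12,0,0],0,1],[[-12,0,0],0,1],[[-14,0,0],0,1],[[-14,0,0],0,1],[[-14,0,0],0,1],[[-14,0,0],0,1],[[0,0,0],-0.11,1],[[0,0,0],-0.12,1],[[0,0,0],0,1]]}}

```text
clock: 61.5
ee_pos: [0.5291, -0.1738, 0.1151]
orientation: [43.0, 89.5, -43.0]
force: [-0.4, -0.1, -0.3]
width: 0.0338
```

Run:
```python
from h import *
plan(.485,.001,.07,3)
c=bot.camera('wrist');crop(c,'w41',120,80,520,380,2)
```

```text
now [ 0.5291 -0.1738  0.1151] psi 4.0 xt [ 0.33 -0.31] j6 -26.5 w 0.0338 t 61.5 | turn 0.018 shift [  43.9  -35.1 -177.1]
```

View pics/w41.png

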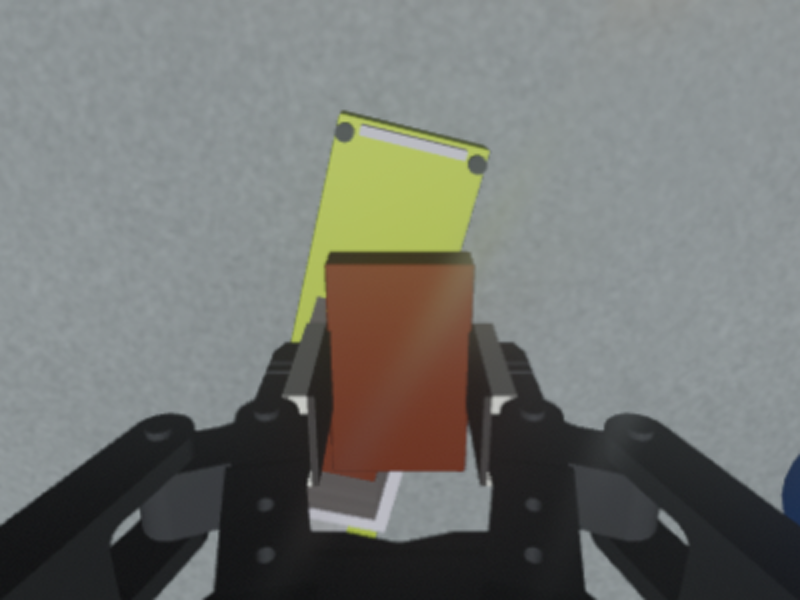

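Emit:
{"api": "carry_out", "payload": {"rows": [[[0,-3,-14],0,1],[[0,-3,-14],0,1],[[0,-3,-14],0,1],[[0,-3,-14],0,1],[[0,-3,-14],0,1],[[0,-3,-14],0,1],[[0,-3,-14],0,1],[[0,-3,-14],0,1],[[0,-3,-14],0,1],[[0,-3,-14],0,1],[[0,-2,-14],0,1],[[0,0,-6],0,1],[[0,0,0],0,1],[[0,0,0],0,1]]}}

```text
clock: 62.72
ee_pos: [0.4768, 0.0019, 0.1143]
orientation: [-87.8, 89.8, -175.9]
force: [-0.2, -0.2, 0.1]
width: 0.034
```

Run:
```python
from h import *
plan(.484,.0005,.05,3)
c=bot.camera('wrist');cv2.imwrite('pics/w42.png',c['img'][:,:,::-1])
```

```text
now [0.4768 0.0019 0.1143] psi 1.8 xt [-0.24 -0.02] j6 -6.8 w 0.034 t 62.7 | turn -0.02 shift [64.2  7.4  1.7]
```

View pics/w42.png

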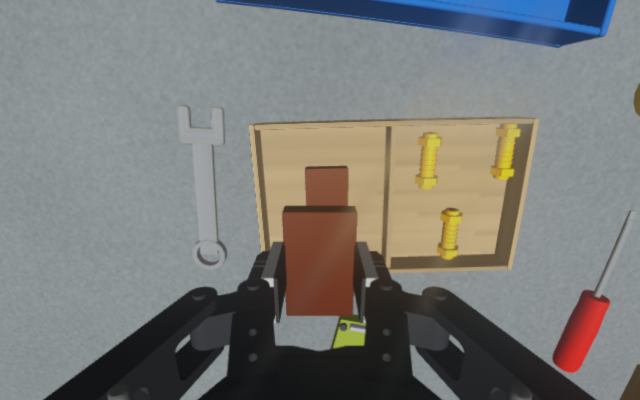

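Emit:
{"api": "carry_out", "payload": {"rows": [[[0,5,1],-0.02,1],[[0,0,0],0,1],[[13,0,0],0,1],[[13,0,0],0,1],[[13,0,0],0,1],[[13,0,0],0,1],[[13,0,0],0,1],[[0,0,0],0,1],[[0,0,0],0,1]]}}

```text
clock: 63.52
ee_pos: [0.4884, -0.0054, 0.0488]
orientation: [54.0, 89.8, -33.4]
force: [0.1, -0.2, -0.4]
width: 0.0343
```

Run:
```python
from h import *
plan(.484,.0005,.018,3)
c=bot.camera('wrist');crop(c,'w43',180,120,460,330,2.8)
```

```text
now [ 0.4884 -0.0054  0.0488] psi 2.5 xt [ 0.19 -0.13] j6 -8.1 w 0.0343 t 63.5 | turn -0.008 shift [30.8 -4.2 -6.2]
```

View pics/w43.png

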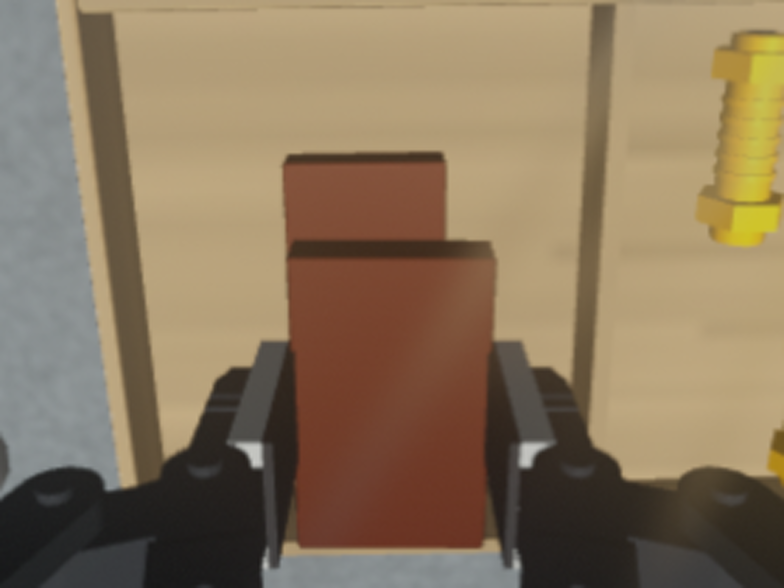

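Emit:
{"api": "carry_out", "payload": {"rows": [[[0,-4,-6],-0.008,1],[[0,0,0],0,1],[[9,0,0],0,1],[[9,0,0],0,1],[[8,0,0],0,1],[[0,0,0],0,1],[[0,0,0],0,1]]}}

```text
clock: 64.15
ee_pos: [0.4867, 0.0005, 0.0235]
orientation: [70.7, 89.4, -16.3]
force: [0.4, 0.3, -0.4]
width: 0.034
```

Run:
```python
from h import *
print(bot.get_obs()['force'])
plan(.484,.0005,.018,3)
c=bot.camera('wrist');crop(c,'w44',180,120,460,330,2.8)
```

```text
[ 0.4448889   0.34963712 -0.3985734 ]
now [0.4867 0.0005 0.0235] psi 3.0 xt [ 0.55 -0.16] j6 -7.9 w 0.034 t 64.2 | turn 0.001 shift [ 5.5 -2.7 -0.2]
```

View pics/w44.png

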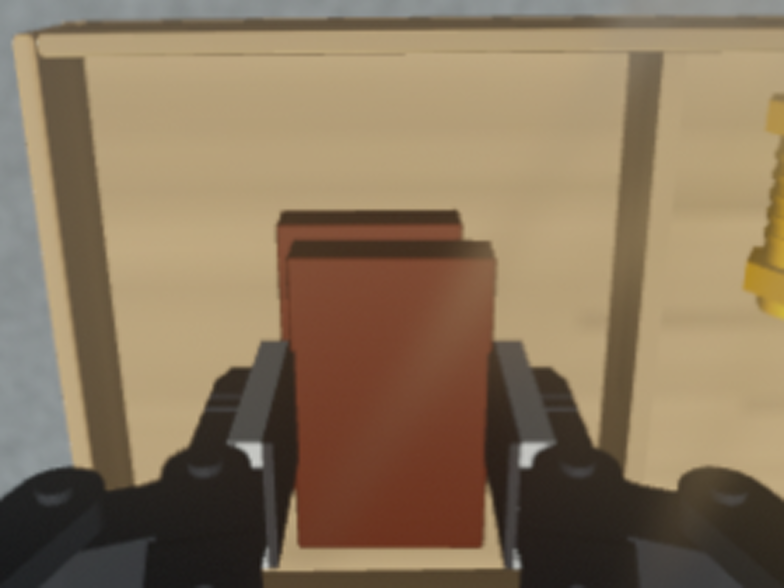

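Offset of about 2.5 mm in y remains. I'll correct it, lower and release.

Emit:
{"api": "carry_out", "payload": {"rows": [[[1,-3,-1],0,1],[[2,0,0],0,1],[[2,0,0],0,1],[[0,0,0],0,1],[[0,0,0],0,0.45],[[0,0,0],0,0.42],[[0,0,0],0,0.42],[[-8,0,0],0,0.42],[[-14,0,0],0,0.42],[[-14,0,0],0,0.42],[[-14,0,0],0,0.42],[[-14,0,0],0,0.42],[[-14,0,0],0,0.42],[[-14,0,0],0,0.42],[[-8,0,0],0,0.42],[[0,0,0],0.11,0.5],[[0,0,0],0.11,0.5],[[0,0,0],0,0.5]]}}

```text
clock: 65.7
ee_pos: [0.4841, 0.0015, 0.1297]
orientation: [88.2, 89.1, -11.9]
force: [0.1, -0.1, 0.1]
width: 0.0424
```

Run:
```python
from h import *
plan(.4905,-.376,.13,-9.6)
c=bot.camera('wrist');cv2.imwrite('pics/w45.png',c['img'][:,:,::-1])
```

```text
now [0.4841 0.0015 0.1297] psi -10.1 xt [ 0.91 -0.19] j6 5.3 w 0.0424 t 65.7 | turn -0.009 shift [  1.1  69.2 371.1]
```

View pics/w45.png

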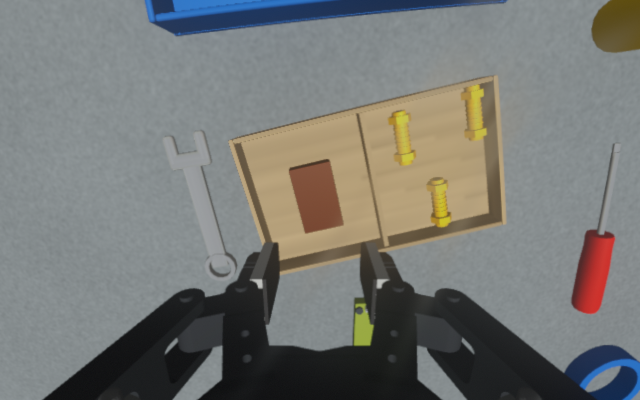

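Blank 2 is piled on blank 1 with almost no offset. Third cycle.

Emit:
{"api": "carry_out", "payload": {"rows": [[[-2,3,17],0,0.5],[[0,3,17],0,0.5],[[0,3,17],0,0.5],[[0,3,17],0,0.5],[[0,3,17],0,0.5],[[0,3,17],0,0.5],[[0,3,17],0,0.5],[[0,3,17],0,0.5],[[0,3,17],0,0.5],[[0,3,17],0,0.5],[[0,3,17],0,0.5],[[0,3,17],0,0.5],[[0,3,17],0,0.5],[[0,3,17],0,0.5],[[0,3,17],0,0.5],[[0,3,17],0,0.5],[[0,3,17],0,0.5],[[0,3,17],0,0.5],[[0,3,17],0,0.5],[[0,3,17],0,0.5]]}}

```text
clock: 67.42
ee_pos: [0.4892, -0.3535, 0.1256]
orientation: [179.3, 89.6, 83.4]
force: [-0.0, -0.5, 1.0]
width: 0.0422
```

Emit:
{"api": "carry_out", "payload": {"rows": [[[0,0,0],0.065,0.5],[[0,1,8],0,0.5],[[0,1,8],0,0.5],[[0,0,0],0,0.5],[[0,0,0],0,0.5]]}}

```text
clock: 67.83
ee_pos: [0.4874, -0.3747, 0.1238]
orientation: [-162.8, 89.6, 98.0]
force: [0.4, 0.8, 0.4]
width: 0.0424
```

Run:
```python
from h import *
plan(.4905,-.373,.08,-9.6)
c=bot.camera('wrist');cv2.imwrite('pics/w46.png',c['img'][:,:,::-1])
```

```text
now [ 0.4874 -0.3747  0.1238] psi -9.2 xt [-0.05  0.35] j6 -32.7 w 0.0424 t 67.8 | turn 0.007 shift [43.9  2.9 -1.9]
```

View pics/w46.png

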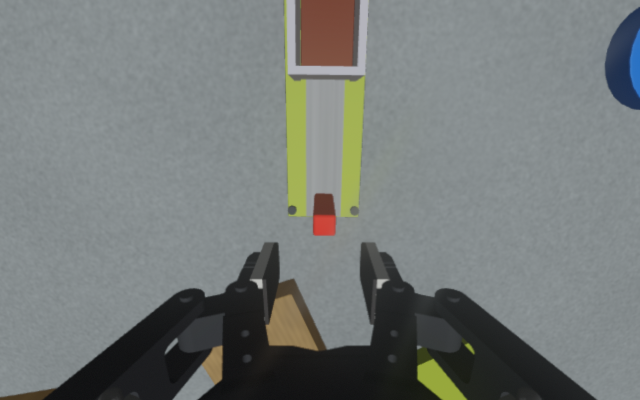

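Emit:
{"api": "carry_out", "payload": {"rows": [[[0,3,-2],0.007,0.5],[[13,0,0],0,0.5],[[13,0,0],0,0.5],[[13,0,0],0,0.5],[[0,0,0],0,0.5],[[0,0,0],0,0.5]]}}

```text
clock: 68.38
ee_pos: [0.4907, -0.3699, 0.08]
orientation: [-154.7, 89.5, 105.9]
force: [0.7, 0.6, -0.2]
width: 0.0426
```

Run:
```python
from h import *
plan(.4905,-.3735,.038,-9.6)
c=bot.camera('wrist');crop(c,'w47',200,130,440,330,3)
```

```text
now [ 0.4907 -0.3699  0.08  ] psi -9.4 xt [-0.13  0.44] j6 -32.0 w 0.0426 t 68.4 | turn 0.004 shift [41.9  0.5  3.9]
```

View pics/w47.png

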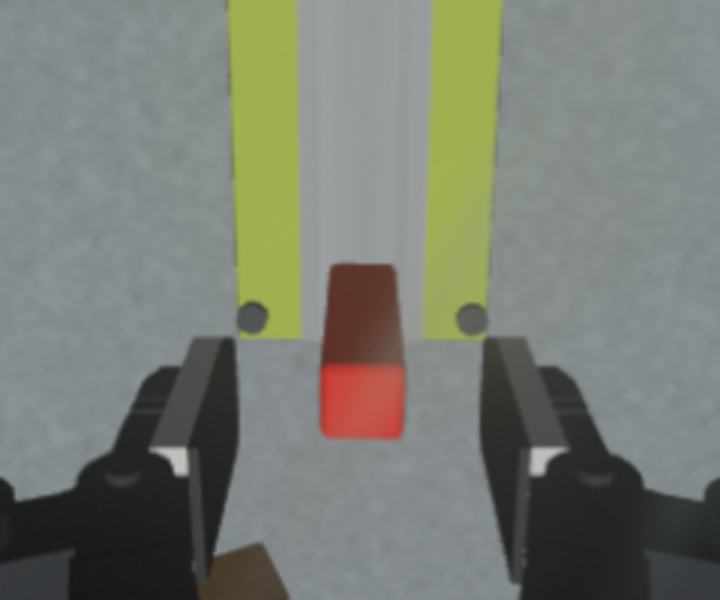

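Emit:
{"api": "carry_out", "payload": {"rows": [[[0,0,3],0,0.5],[[0,0,0],0,0.5],[[14,0,0],0,0.5],[[14,0,0],0,0.5],[[12,0,0],0,0.5],[[0,0,0],0,0.5],[[0,0,0],0,1],[[0,0,0],0,1],[[0,0,0],0,1],[[0,0,0],0,1],[[0,0,0],0,1],[[0,0,0],0,1]]}}

```text
clock: 69.43
ee_pos: [0.4907, -0.3737, 0.0372]
orientation: [-169.8, 89.6, 90.8]
force: [-0.4, 0.5, -2.8]
width: 0.0155
```

Run:
```python
from h import *
plan(.4908,-.3735,.038,-9.6)
c=bot.camera('wrist');crop(c,'w48',200,130,440,330,2)
```

```text
now [ 0.4907 -0.3737  0.0372] psi -9.5 xt [-0.    0.36] j6 -32.3 w 0.0155 t 69.4 | turn 0.002 shift [-0.8  0.1 -0.2]
```

View pics/w48.png

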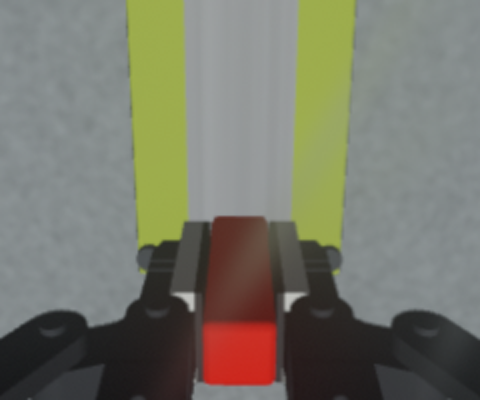

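Push from (0.4907, −0.3737).

Emit:
{"api": "carry_out", "payload": {"rows": [[[0,0,-5],0,1],[[0,0,-8],0,1],[[0,0,-8],0,1],[[0,0,-8],0,1],[[0,0,-8],0,1],[[0,0,-8],0,1],[[0,0,-8],0,1],[[0,0,-6],0,1],[[0,0,-5],0,1],[[0,0,-5],0,1],[[0,0,0],0,1],[[0,0,-2],0,1],[[0,0,-2],0,1],[[0,0,0],0,1]]}}

```text
clock: 70.65
ee_pos: [0.5035, -0.3002, 0.0372]
orientation: [18.4, 89.6, -81.0]
force: [2.7, 0.9, -3.0]
width: 0.0151
```

Run:
```python
from h import *
o=bot.get_obs();print(o['force'], np.linalg.norm(o['ee_pos'][:2]-[.4907,-.3737]));plan(.4907,-.3737,.039,-9.6)
c=bot.camera('scene');crop(c,'s49',180,110,320,220,5)
```

```text
[ 2.67219001  0.92654681 -2.9998858 ] 0.07464324295816095
now [ 0.5035 -0.3002  0.0372] psi -9.3 xt [ 0.07 -0.42] j6 -25.3 w 0.0151 t 70.7 | turn 0.005 shift [-1.3 -0.3 74.7]
```

View pics/s49.png

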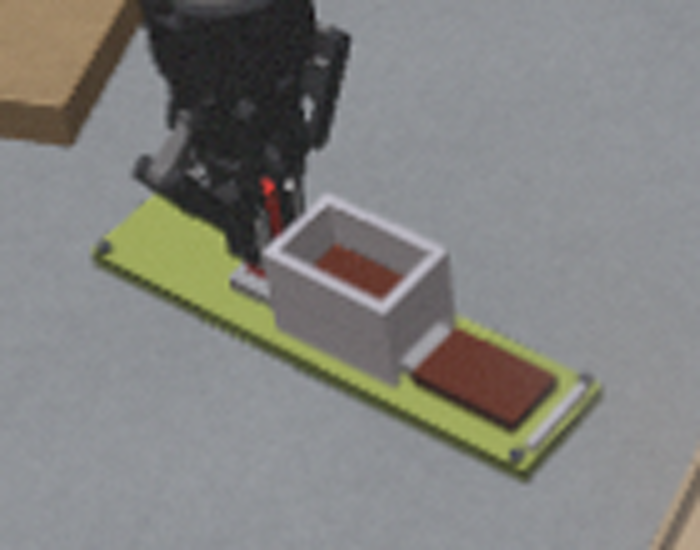

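Emit:
{"api": "carry_out", "payload": {"rows": [[[0,0,5],0,1],[[0,0,8],0,1],[[0,0,8],0,1],[[0,0,8],0,1],[[0,0,8],0,1],[[0,0,8],0,1],[[0,0,8],0,1],[[0,0,6],0,1],[[0,0,4],0,1],[[0,0,5],0,1],[[0,0,4],0,1],[[0,0,2],0,1],[[0,0,2],0,1],[[0,0,0],0,1],[[0,0,2],0,1],[[0,0,2],0,1],[[0,0,0],0,1]]}}

```text
clock: 72.12
ee_pos: [0.4907, -0.3735, 0.0373]
orientation: [-169.2, 89.1, 91.4]
force: [-0.6, -0.7, -3.2]
width: 0.0151
```

Run:
```python
from h import *
o=bot.get_obs();print(o['force']);plan(.4907,-.3737,.039,-9.6)
```

```text
[-0.57391031 -0.65148188 -3.24404337]
now [ 0.4907 -0.3735  0.0373] psi -9.4 xt [-0.02  0.93] j6 -32.8 w 0.0151 t 72.1 | turn 0.003 shift [-1.7  0.   0.1]
```

Emit:
{"api": "carry_out", "payload": {"rows": [[[0,0,0],0,0.5],[[0,0,0],0,0.5],[[0,0,0],0,0.5],[[-12,0,0],0,0.5],[[-14,0,0],0,0.5],[[-14,0,0],0,0.5],[[-14,0,0],0,0.5],[[-14,0,0],0,0.4],[[-14,0,0],0,0.3],[[0,0,0],0,0.3]]}}

```text
clock: 72.95
ee_pos: [0.4903, -0.3815, 0.1307]
orientation: [-179.8, 89.7, 80.9]
force: [0.3, -0.0, 0.9]
width: 0.0595
```

Emit:
{"api": "carry_out", "payload": {"rows": [[[0,0,-14],0,0.3],[[0,0,-14],0,0.3],[[0,0,-14],0,0.3],[[0,0,-14],0,0.3],[[0,0,-14],0,0.3],[[0,0,-14],0,0.3],[[0,0,-14],0,0.3],[[0,0,-14],0,0.3],[[0,0,-14],0,0.3],[[0,0,-14],0,0.3],[[0,0,-14],0,0.3],[[0,0,-14],0,0.3],[[0,0,-14],0,0.3],[[0,0,0],0,0.3],[[0,0,0],0,0.3]]}}

```text
clock: 74.2
ee_pos: [0.5158, -0.1728, 0.1252]
orientation: [-129.1, 88.9, 132.1]
force: [-0.5, -0.7, 0.2]
width: 0.0599
```

Run:
```python
from h import *
plan(.5254,-.1725,.07,-9.6)
c=bot.camera('wrist');cv2.imwrite('pics/w50.png',c['img'][:,:,::-1])
```

```text
now [ 0.5158 -0.1728  0.1252] psi -8.8 xt [-0.71  0.78] j6 -14.9 w 0.0599 t 74.2 | turn 0.015 shift [55.1 10.2 -1.2]
```

View pics/w50.png

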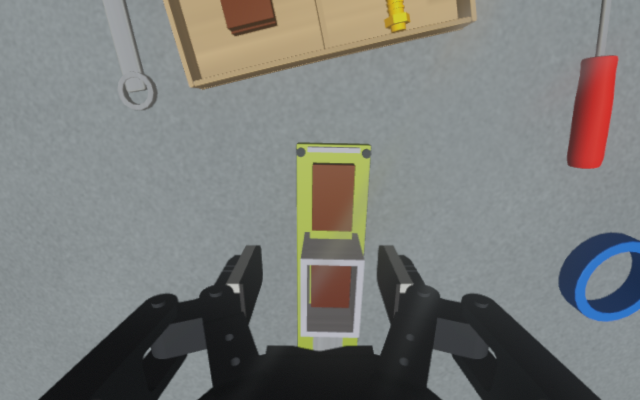

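Emit:
{"api": "carry_out", "payload": {"rows": [[[0,6,-6],0.0,0.3],[[0,0,0],0,0.3],[[14,0,0],0,0.3],[[14,0,0],0,0.3],[[14,0,0],0,0.3],[[14,0,0],0,0.3],[[14,0,0],0,0.3],[[0,0,0],0,0.3],[[0,0,0],0,0.3]]}}

```text
clock: 75.0
ee_pos: [0.5258, -0.1722, 0.0541]
orientation: [-136.0, 89.3, 124.9]
force: [0.5, 0.1, 0.3]
width: 0.0594
```

Run:
```python
from h import *
plan(.5254,-.1725,.0135,-9.6)
```

```text
now [ 0.5258 -0.1722  0.0541] psi -9.1 xt [-0.4   0.57] j6 -14.1 w 0.0594 t 75.0 | turn 0.009 shift [40.6 -0.   0.8]
```

Emit:
{"api": "carry_out", "payload": {"rows": [[[9,-1,0],0.008,0.38],[[9,0,0],0,0.38],[[9,0,0],0,0.38],[[9,0,0],0,0.38],[[0,0,0],0,0.38],[[0,0,0],0,0.38]]}}

```text
clock: 75.5
ee_pos: [0.5267, -0.1735, 0.017]
orientation: [-151.6, 89.5, 108.7]
force: [0.5, -0.2, 1.0]
width: 0.0528
```

Run:
```python
from h import *
print(bot.get_obs()['force'])
plan(.5254,-.1725,.0135,-9.6)
c=bot.camera('wrist');crop(c,'w51',180,150,460,360,2.8)
```

```text
[ 0.48990981 -0.1946483   0.97999026]
now [ 0.5267 -0.1735  0.017 ] psi -9.7 xt [-0.15  0.46] j6 -13.6 w 0.0528 t 75.5 | turn -0.002 shift [ 3.5 -1.4 -0.8]
```

View pics/w51.png

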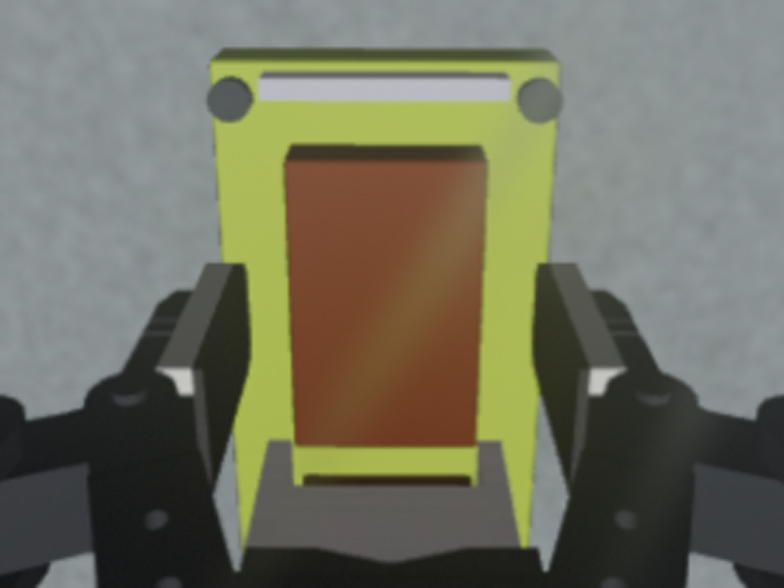

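Emit:
{"api": "carry_out", "payload": {"rows": [[[2,-1,-1],0,0.38],[[2,0,0],0,0.38],[[0,0,0],0,0.5],[[0,0,0],0,1],[[0,0,0],0,1],[[0,0,0],0,1],[[0,0,0],0,1],[[0,0,0],0,1],[[-6,0,0],0,1],[[-12,0,0],0,1],[[-12,0,0],0,1],[[-14,0,0],0,1],[[-14,0,0],0,1],[[-14,0,0],0,1],[[-14,0,0],0,1],[[0,0,0],-0.11,1],[[0,0,0],-0.12,1],[[0,0,0],0,1]]}}

```text
clock: 77.05
ee_pos: [0.5297, -0.1742, 0.1162]
orientation: [106.1, 89.5, 20.2]
force: [-0.4, 0.1, -1.4]
width: 0.0342
```

Run:
```python
from h import *
plan(.484,.001,.07,3)
c=bot.camera('wrist');crop(c,'w52',120,80,520,380,2)
```

```text
now [ 0.5297 -0.1742  0.1162] psi 4.1 xt [0.49 0.18] j6 -27.2 w 0.0342 t 77.0 | turn 0.018 shift [  46.3  -36.8 -177.2]
```

View pics/w52.png

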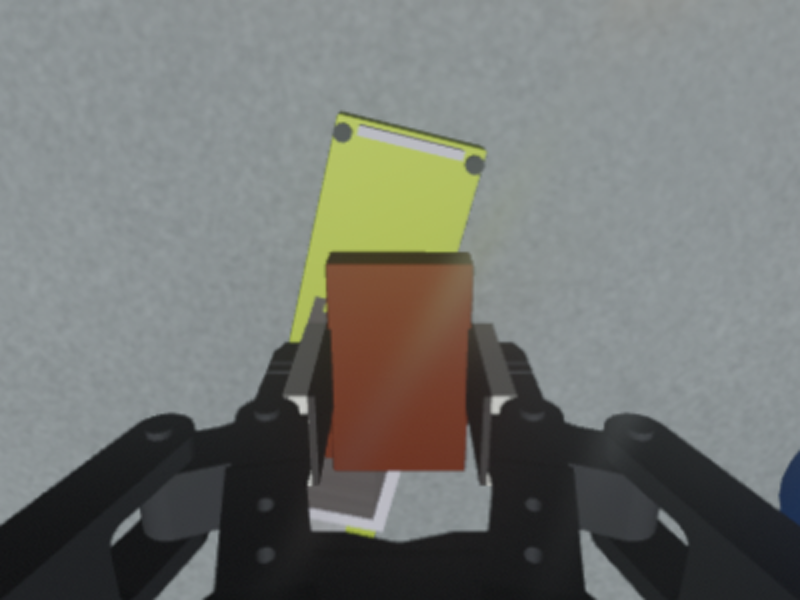

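Emit:
{"api": "carry_out", "payload": {"rows": [[[0,-3,-14],0,1],[[0,-3,-14],0,1],[[0,-3,-14],0,1],[[0,-3,-14],0,1],[[0,-3,-14],0,1],[[0,-3,-14],0,1],[[0,-3,-14],0,1],[[0,-3,-14],0,1],[[0,-3,-14],0,1],[[0,-3,-14],0,1],[[0,-2,-14],0,1],[[0,0,-7],0,1],[[0,0,0],0,1],[[0,0,0],0,1]]}}

```text
clock: 78.27
ee_pos: [0.4728, 0.007, 0.1138]
orientation: [-147.7, 89.4, 125.0]
force: [-0.0, -0.6, -0.4]
width: 0.0338
```

Run:
```python
from h import *
plan(.484,.001,.05,3)
```

```text
now [0.4728 0.007  0.1138] psi 2.7 xt [-0.35  0.51] j6 -7.8 w 0.0338 t 78.3 | turn -0.006 shift [63.7 11.2  7.2]
```

Emit:
{"api": "carry_out", "payload": {"rows": [[[0,4,-4],-0.02,1],[[0,0,0],0,1],[[13,0,0],0,1],[[13,0,0],0,1],[[13,0,0],0,1],[[13,0,0],0,1],[[6,0,0],0,1],[[0,0,0],0,1],[[0,0,0],0,1]]}}

```text
clock: 79.02
ee_pos: [0.4815, 0.0083, 0.0552]
orientation: [178.4, 89.6, 92.0]
force: [-0.3, 0.2, 0.6]
width: 0.0341
```

Run:
```python
from h import *
plan(.484,.001,.028,3)
c=bot.camera('wrist');crop(c,'w53',180,120,460,330,2.8)
```

```text
now [0.4815 0.0083 0.0552] psi 3.6 xt [-0.01  0.4 ] j6 -8.5 w 0.0341 t 79.0 | turn 0.011 shift [27.2  2.1  7.6]
```

View pics/w53.png

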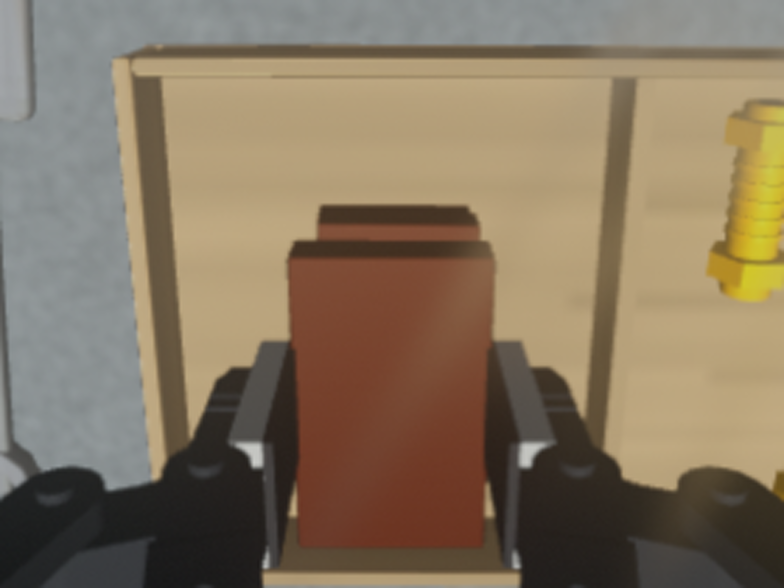

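Emit:
{"api": "carry_out", "payload": {"rows": [[[0,1,6],0.01,1],[[0,0,0],0,1],[[8,0,0],0,1],[[8,0,0],0,1],[[7,0,0],0,1],[[0,0,0],0,1],[[0,0,0],0,1]]}}

```text
clock: 79.65
ee_pos: [0.4861, 0.0011, 0.0329]
orientation: [131.9, 89.5, 44.9]
force: [0.0, 0.4, -0.4]
width: 0.0339
```

Run:
```python
from h import *
print(bot.get_obs()['force'])
plan(.484,.001,.028,3)
c=bot.camera('wrist');crop(c,'w54',180,120,460,330,2.8)
```

```text
[ 0.0442348   0.41533724 -0.40604585]
now [0.4861 0.0011 0.0329] psi 2.9 xt [0.36 0.36] j6 -8.6 w 0.0339 t 79.7 | turn -0.001 shift [ 4.8 -2.1  0.1]
```

View pics/w54.png

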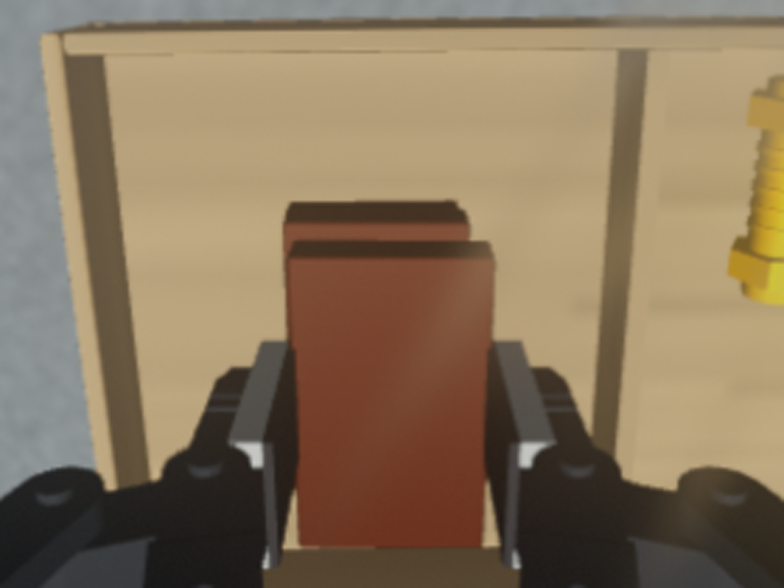

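Emit:
{"api": "carry_out", "payload": {"rows": [[[1,-2,-2],0,1],[[1,0,0],0,1],[[2,0,0],0,1],[[0,0,0],0,1],[[0,0,0],0,0.45],[[0,0,0],0,0.42],[[0,0,0],0,0.42],[[-8,0,0],0,0.42],[[-14,0,0],0,0.42],[[-14,0,0],0,0.42],[[-14,0,0],0,0.42],[[-14,0,0],0,0.42],[[-14,0,0],0,0.42],[[-14,0,0],0,0.42],[[-8,0,0],0,0.42],[[0,0,0],0,0.5],[[0,0,0],0,0.5]]}}

```text
clock: 81.12
ee_pos: [0.4835, 0.0028, 0.138]
orientation: [121.0, 89.4, 33.9]
force: [-1.1, 0.1, -0.1]
width: 0.0429
```

Run:
```python
from h import *
plan(.484,.001,.2,3)
c=bot.camera('wrist');cv2.imwrite('pics/w55.png',c['img'][:,:,::-1])
c=bot.camera('scene');cv2.imwrite('pics/s55.png',c['img'][:,:,::-1])
```

```text
now [0.4835 0.0028 0.138 ] psi 3.0 xt [0.52 0.35] j6 -8.3 w 0.0429 t 81.1 | turn -0.001 shift [-62.    1.    1.4]
```

View pics/w55.png

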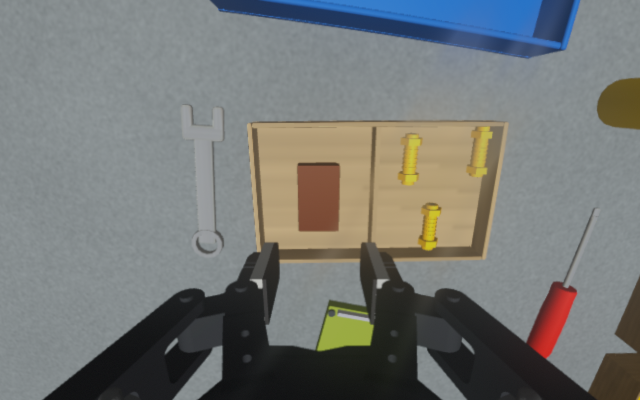

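View pics/s55.png

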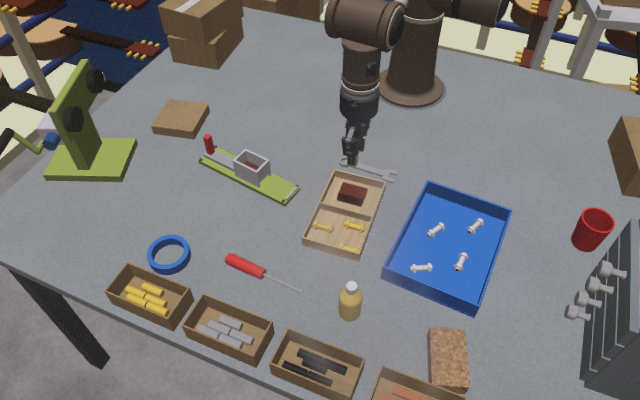

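Emit:
{"api": "carry_out", "payload": {"rows": [[[-20,0,0],0,0.5],[[-20,0,0],0,0.5],[[-20,0,0],0,0.5],[[0,-20,0],0,0.5],[[0,-20,0],0,0.5],[[0,-20,0],0,0.5],[[0,-20,0],0,0.5],[[0,-15,0],0,0.5],[[0,0,0],0,0.5],[[0,0,0],0,0.5]]}}

```text
clock: 82.05
ee_pos: [0.3773, -0.0019, 0.1891]
orientation: [-123.9, 89.1, 149.1]
force: [-0.2, -1.0, -0.5]
width: 0.0428
```

Run:
```python
from h import *
c=bot.camera('top');crop(c,'t60',130,150,500,290,2.1);crop(c,'t61',350,210,495,280,5)
c=bot.camera('scene');crop(c,'s60',190,120,310,210,6)
```

```text
(no output)
```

View pics/t60.png

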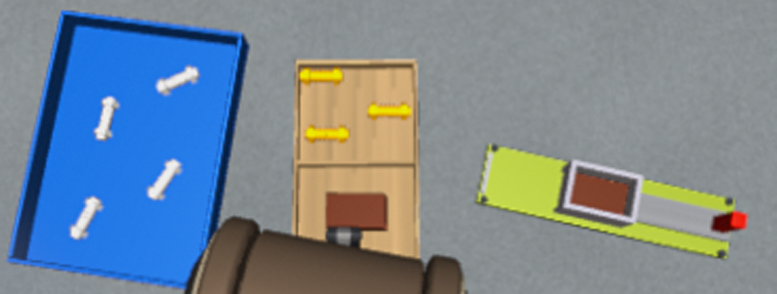

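View pics/t61.png

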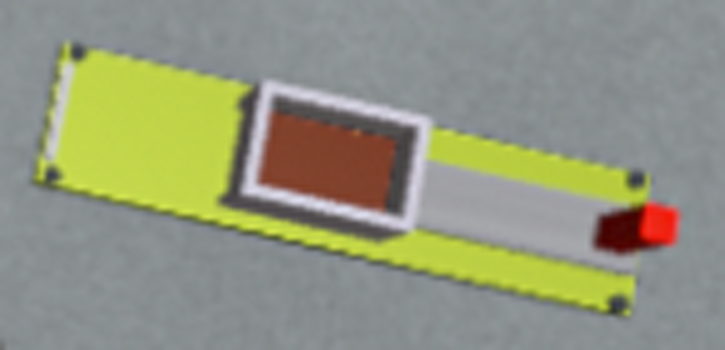

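View pics/s60.png

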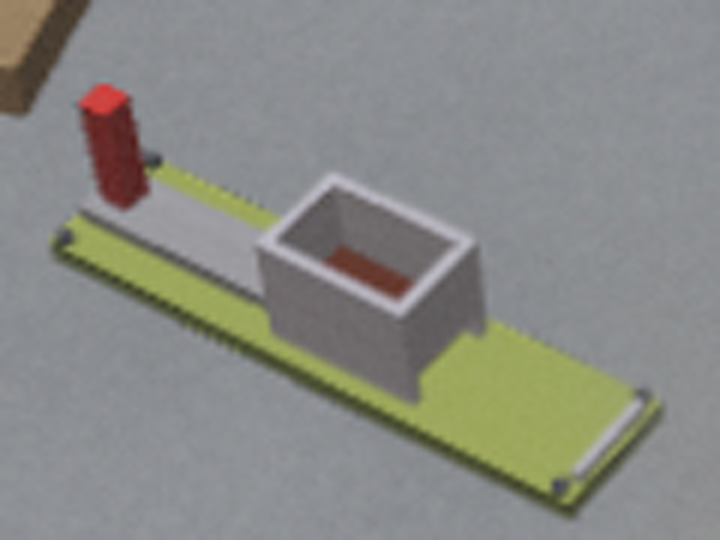

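Run:
```python
from h import *
c=bot.camera('top')
f=lambda p,x,y,s:(np.array(p,float)+.5)/s-.5+[x,y]
a=np.radians(80.4);Y=np.array([np.cos(a),np.sin(a)]);X=np.array([Y[1],-Y[0]])
P=ray(c,f([(397,138),(388,209)],350,210,5),.032)[:,:2]-[.5135,-.2437];print('stack -y end local x,y',(P@X).round(4),(P@Y).round(4))
H=ray(c,f([(648,204),(679,208),(672,246),(640,240)],350,210,5),.075).mean(0);print('handle',H.round(4))
G=ray(c,f([(321,75),(389,110),(327,133)],130,150,2.1),.0125)[:,:2]-[.590,.0075]
t=np.radians(3);R=np.array([[np.cos(t),np.sin(t)],[-np.sin(t),np.cos(t)]]);print('gold local',(G@R.T).round(3))
```

```text
stack -y end local x,y [ 0.0202 -0.0111] [-0.032  -0.0333]
handle [ 0.4914 -0.3773  0.075 ]
gold local [[ 0.042  0.039]
 [ 0.004 -0.034]
 [-0.021  0.031]]
```

```bash
python3 -c "
from bench import bot
print(bot.finish_job())"
```

```text
the job is handed in; nothing more can be done
None
```

The kit is made up and handed in at about 82 s of the 210 s allowed; no verdict is reported.

**Gold jacks:** Three were present this time. All lie in the far compartment at about (42, 39), (4, −34) and (−21, 31) mm from its centre. The first of these lay about 10 mm farther toward the wall when next seen. I took that for the announced knock and left it, since it is still inside the limits.

**Blanks:** Three are piled flat near the centre of the near compartment. I checked the pile only by eye in the wrist view, not by measurement.

**Magazine:** Two blanks remain in the shaft. The pusher handle measures at the same spot as at the start, so it is fully back. The −y edge of the remaining stack measured about 2.5 mm beyond where it should be. That is inside the 6 mm limit and close to the camera's own error. I did not measure the stack's height directly.

**The rest:** All four silver jacks are in the crate. The screwdriver, glue bottle and spanner look untouched, and the arm was clear of everything at hand-in.

**Tool lean:** The tool drifted up to about 7° off vertical during fast moves. I straightened it with short quick descents and moved more slowly after that.

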